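Change magnifiers and hold the round lens over a turned disc

TASK

The first look with the weak magnifier is done: take the one with the wide rectangular lens that lies on the table and stand it back on edge, handle up, in the empty slot of the lean-back rack, fully down, and let go of it. Then draw the strong one with the round lens out of its slot, turn it level, and hold it still about 10 cm above the metal disc on the small black pad, right of the vacuum sealer, with the lens centred over the disc; finish while holding it there. Do not shift the disc or knock the jar, tape, vial or tweezers out of place.

Things in the scene. Friction and masses are not known exactly. Their poses are not given: they have to be found in the camera images.
- wide_glass: Black hand magnifier, rectangular lens; frame 38 mm long (x), 56 wide (y), 12 thick. Origin under the lens centre, on the underside; x along the handle, z up through the lens. 7 mm neck, then handle 66 mm long, 18 wide (y), 12 thick, x = 27 to 93. 110 g, frame heavy. Either face may end up or in front. Lies flat left of the sealer, handle pointing away from the robot and to its left.
- wide_glass_foot (a point): Middle of the foot edge of the rectangular magnifier (x = -19, y = 0, z = 6 mm in its frame).
- wide_glass_grip (a point): Middle of the handle's grip zone of the rectangular magnifier (x = 45, y = 0, z = 6 mm in its frame); 6 mm above the table at the start.
- round_glass: Black hand magnifier, 47 mm round lens in a steel ring; frame 56 mm long (x), 56 wide (y), 12 thick. Origin under the lens centre, on the underside; x along the handle, z up through the lens. 7 mm neck, then handle 66 mm long, 18 wide (y), 12 thick, x = 36 to 102. 110 g, frame heavy. Either face may end up or in front. Stands in a rack slot, handle up, leaning away from the robot.
- round_glass_lens (a point): Centre of the round lens, mid thickness (x = 0, y = 0, z = 6 mm in its frame).
- round_glass_grip (a point): Middle of the handle's grip zone of the round magnifier (x = 54, y = 0, z = 6 mm in its frame).
- round_glass_foot (a point): Middle of the foot edge of the round magnifier (x = -28, y = 0, z = 6 mm in its frame).
- rack: Fixed aluminium plate, 90 mm deep (x), 172 wide (y), top 8 mm above the table; carries two equal grey slotted holders side by side, 80 mm apart. Origin at table height, 8 mm nearer the robot than its middle; x away from the robot and up to 26 deg to the left, y left. The room wall is 14 to 20 cm behind its origin, so little room to draw far.
- empty_slot: Grey holder that starts empty (left or right), axes as the rack. Slot slopes: a seated handle rises along (cos 50 deg, 0, sin 50 deg) and leans on a back rest under it. Inside 66 mm wide, 20 thick; from its floor up the slope: back rest 52 mm, side cheeks 39, front lip 26; walls 4. Origin at table height, 16 mm below the rear edge of the slot floor.
- empty_slot_floor (a point): Point on the slot floor of the empty holder, mid width, 6 mm in front of the back rest: here the foot point of a seated magnifier lies.
- full_slot: The like holder in which the round magnifier stands at the start; same sizes and axes.
- full_slot_floor (a point): The same point on the slot floor of the full holder.
- disc: Turned metal disc, 50 mm across, 6 mm thick, lying flat on a fixed round black pad (68 mm across, 3 mm high) right of the sealer; origin at the centre of its underside, z up.
- jar: Bystander: small white jar with blue lid, 48 mm across, 50 mm high, origin under its centre.
- tape: Bystander: roll of tape lying flat, 105 mm across, 48 mm high, origin under its centre.
- vial: Bystander: small vial with blue cap, 15 mm across, 46 mm high, upright, origin under its centre.
- tweezers: Bystander: steel tweezers lying on the table, 120 mm long along y, origin under their centre.
Mind the look-alikes: they are no part of the job. Leave any blue or purple look-alike of the disc alone.

How it is judged:
By the outcome, as a careful person would: the job done as asked, in the order asked, and still so for the second after the job is handed in, while the arm keeps its last pose, push and grip.
It also fails if it takes over 67 s, if anything falls off the work surface, if the arm or the gripper's body presses on something with over 40 N, if the wrist force passes 120 N, or if a joint passes its speed limit or range.

ROBOT

A 6-joint arm with a two-finger parallel gripper is mounted at the origin on the work surface; the furniture and walls round the work are solid. World frame = base frame: x ahead of the robot, y to its left, z up, the work surface at z = 0. Lengths are in m, angles in rad, forces in N, time in s.
With the tool pointing down it reaches from about 0.35 to 0.975 m from the base axis. Payload 4.9 kg.
Tool frame: the origin (TCP) lies midway between the tips of the shut fingers; the grasp point (between the pads) lies 19 mm behind it; z points along the fingers, y is the line along which they close (so a half turn about z gives the same grasp; the last joint's range is limited). The gripper opens to 85 mm and grips with 20 to 120 N. Pads are 22 mm wide; open, the fingers measure 114 mm over their backs; the gripper's body (76 mm by 85 mm) begins 54 mm behind the grasp point. The pads swing forward as they close: fully open they stand 13 mm farther back than shut.
Start: joints at [-1.419, 0.053, 1.613, -0, 1.476, -0.119], TCP at [0.167, -0.602, 0.192] pointing down, gripper open.
Joint ranges: [-3.01, 3.01], [-1.01, 2.22], [0.06, 2.58], [-1.02, 4.17], [0.09, 2.62], [-3.14, 3.14]. Speed limits (rad/s): [2.57, 2.57, 3.14, 3.14, 3.14, 3.14].

INTERFACE

Orientations are given as a unit quaternion [w, x, y, z].
In Python, from plant import manip gives the robot as it stands.
- The arm moves only by the tool move_arm, never from a script. Its argument "increments" is one flat list of numbers, 5 for each row, row after row: the shift along the tool's x, y, z in mm, then the turn about the tool's z in rad, then the opening, from 0 (shut) to 1 (fully open). In form: [tx, ty, tz, spin, jaw, tx, ty, tz, spin, jaw, ...]. A call has 1 to 8 rows; each row shifts and turns the commanded pose from where the row before left it, along the tool's axes as they then stand; what a row does not reach is not made up. A row lasts 1/12 s, in which the tool goes at most 41.7 mm and 7.16 degrees, less where a joint would pass 70% of its speed; a pose out of reach is approached as far as the arm can. A call with a gripper value outside its range is refused whole. The fingers move at their own pace and stop on an object; the grip force is fixed at half the most. Time passes only in rows, so rows that do not move let the fingers close. It gives the time, the measured TCP pose, the force, the opening and the grip force at its end, in the units of the state.
- manip.state(): the state, without advancing time (a new reading comes with each control period).
- manip.grab_frame(name): name is "scene" or "top" or "wrist"; returns a dict with "image" (384x512x3 uint8, blue, green, red), "fov_y" (degrees; the focal length in pixels is half the picture's height over the tangent of half this angle, whatever the lens; pixels are square), "cx", "cy" (the principal point, pixels), "eye" and "rotation" of the camera in the world; the wrist camera has in their place "T_tool_cam" (4x4, takes a point from camera to tool coordinates, whose origin is the TCP and whose axes are the flange's). Camera axes: x right, y down, z forward; pixel columns grow to the right and rows downward; lengths in m; the calibration is good to about 2 mm. The wrist camera is an equidistant fisheye: a pixel r from the principal point sees the ray r / f radians off the axis. A picture is of the moment at which its call begins: read the wrist's pose just before it. There is no depth.
- manip.job_done(): hands the job in; it is judged then, once.
The state is a dict: "time": time; "joint_pos": joint angles; "joint_vel": joint speeds; "joint_efforts": joint torques, N m; "tool_pos": TCP position; "tool_rot": TCP orientation; "contact_force": force on the tool from outside, world axes, zero at the start; "ft_torque": the same for the moment, N m; "gripper_width": opening from 0.0 (shut) to 1.0 (fully open); "grasp_force": force on a finger pad.
Only numpy, scipy, OpenCV 4.12 (cv2) and the standard library are available. Lean on these libraries where they do the work, as an engineer would, in place of code of your own. Each camera call takes 0.05 s, during which the arm holds its last target. There are 200 camera calls.

## Working session

There is one attempt and no reset: what is moved stays moved. The work goes in short steps, Python scripts to look and compute and a tool call to move; the robot and the scene stay as the last step left them, time stands still between calls to the robot, and variables do not carry over. Pictures are saved under pics/ and viewed, at most 10 in all, crops included, and the job is handed in when it is done.

Besides the shell and the picture viewer there is one more tool, called after "Emit:" in YAML: its name, and indented under it one key for each argument. move_arm: Moves the arm, as the interface text tells. Its arguments: {"type":"object","properties":{"increments":{"type":"array"}},"required":["increments"]}

```bash
ls; mkdir -p pics
python3 - <<'E'
from plant import manip
import cv2, numpy as np
s=manip.state(); print({k:np.round(v,3) for k,v in s.items()})
for n in ["scene","top","wrist"]:
    f=manip.grab_frame(n); cv2.imwrite(f"pics/{n}0.png",f["image"]); print(n,{k:np.round(v,4).tolist() for k,v in f.items() if k!="image"})
a=cv2.imread("pics/scene0.png");b=cv2.imread("pics/top0.png");
cv2.imwrite("pics/s0.png",cv2.resize(a,(800,600),interpolation=cv2.INTER_CUBIC));cv2.imwrite("pics/t0.png",cv2.resize(b,(800,600),interpolation=cv2.INTER_CUBIC))
E
```

```text
pics
{'time': np.float64(0.0), 'joint_pos': array([-1.419,  0.053,  1.614, -0.   ,  1.476, -0.119]), 'joint_vel': array([-0.   , -0.   , -0.001, -0.   , -0.001, -0.   ]), 'joint_efforts': array([ 1.0000e-03, -3.9367e+01, -3.7018e+01, -0.0000e+00,  7.0000e-03,
       -0.0000e+00]), 'tool_pos': array([ 0.167, -0.602,  0.19 ]), 'tool_rot': array([-0.001,  0.991,  0.135, -0.   ]), 'contact_force': array([ 0.768, -0.549, -0.941]), 'ft_torque': array([-0.018,  0.028, -0.001]), 'grasp_force': np.float64(0.0), 'gripper_width': np.float64(1.0)}
scene {'fov_y': 46.1272, 'cx': 245.789, 'cy': 192.0766, 'eye': [-0.1698, 0.4918, 0.8736], 'rotation': [0.1856, -0.3914, 0.8243, -0.3645]}
top {'fov_y': 54.7708, 'cx': 257.1845, 'cy': 192.1394, 'eye': [0.4996, -0.0613, 1.0594], 'rotation': [0.0291, -0.6986, 0.7146, -0.022]}
wrist {'fov_y': 65.7065, 'cx': 256.0621, 'cy': 189.4062, 'T_tool_cam': [[0.0004, -0.9652, -0.2614, 0.0646], [1.0, 0.0002, 0.0005, -0.0007], [-0.0004, -0.2614, 0.9652, -0.1832], [0.0, 0.0, 0.0, 1.0]]}
```

View pics/s0.png

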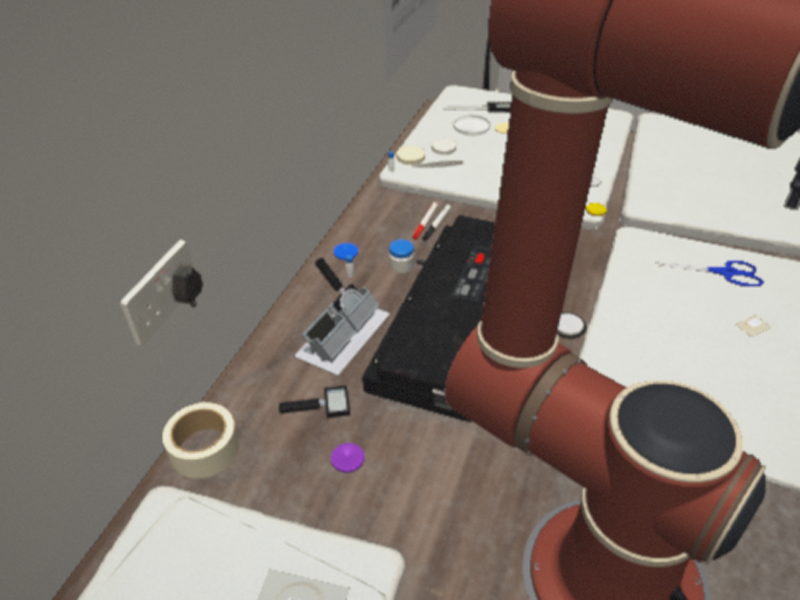

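View pics/t0.png

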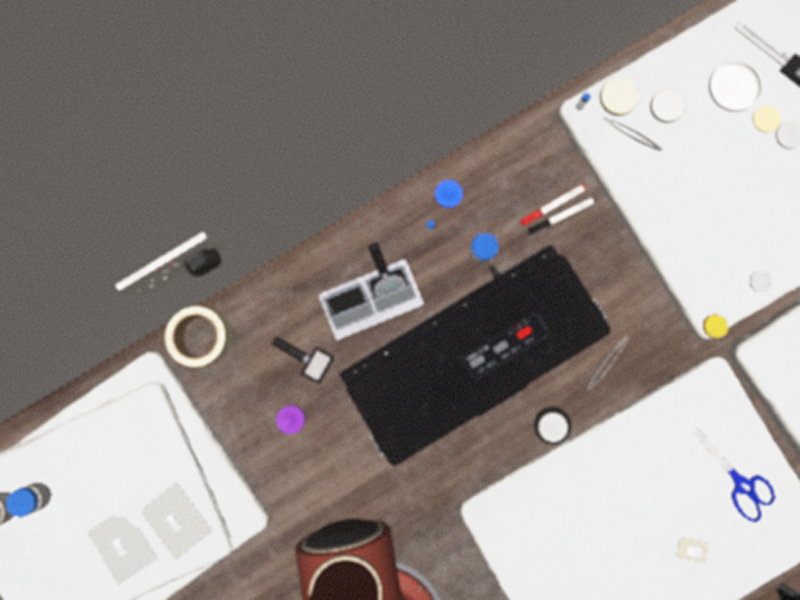

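The top view shows the wide glass at about (300,358). The rack is at (370,298), with its left slot empty and the round glass in its right slot, handle at (377,255).

Disc candidates in the top view:
- Silver disc on a black pad at (553,426), right of the sealer.
- Purple disc at (290,419).
- Blue disc at (448,193).
- White or yellow lids on the boards.

The silver one on the black pad fits. I'll confirm it in a crop.

```bash
cat > h.py <<'E'
from plant import manip
import numpy as np, cv2
from scipy.spatial.transform import Rotation as R
def rot(q): return R.from_quat(np.roll(q,-1)).as_matrix()
def ray(f,uv):
    uv=np.atleast_2d(uv).astype(float); F=f["image"].shape[0]/2/np.tan(np.radians(f["fov_y"])/2)
    d=np.c_[(uv-[f["cx"],f["cy"]])/F,np.ones(len(uv))]@rot(f["rotation"]).T
    return np.array(f["eye"]),d
def onz(f,uv,z):
    e,d=ray(f,uv); return e+d*((z-e[2])/d[:,2])[:,None]
def tri(f,u,g,v):
    e1,d1=ray(f,u);e2,d2=ray(g,v);o=[]
    for a,b in zip(d1,d2):
        t=np.linalg.lstsq(np.c_[a,-b],e2-e1,rcond=None)[0]; p,q=e1+a*t[0],e2+b*t[1]; o.append([*((p+q)/2),np.linalg.norm(p-q)])
    return np.array(o)
def wray(f,uv,s):
    uv=np.atleast_2d(uv).astype(float); F=f["image"].shape[0]/2/np.tan(np.radians(f["fov_y"])/2)
    p=uv-[f["cx"],f["cy"]]; r=np.linalg.norm(p,axis=1); th=r/F
    d=np.c_[p/np.maximum(r,1e-9)[:,None]*np.sin(th)[:,None],np.cos(th)]
    T=np.array(f["T_tool_cam"]); Rt=rot(s["tool_rot"])
    return Rt@T[:3,3]+s["tool_pos"], d@T[:3,:3].T@Rt.T
def wonz(f,uv,s,z):
    e,d=wray(f,uv,s); return e+d*((z-e[2])/d[:,2])[:,None]
E
python3 - <<'E'
from h import *
t=manip.grab_frame("top"); s=manip.grab_frame("scene")
import pickle; pickle.dump((t,s),open("f0.pkl","wb"))
k=lambda n,x0,x1,y0,y1,m: cv2.resize(n["image"][y0:y1,x0:x1],None,fx=m,fy=m,interpolation=cv2.INTER_CUBIC)
c=np.zeros((600,800,3),np.uint8)
a=k(t,170,280,150,250,4); c[:400,:440]=a   # x=170+u/4,y=150+v/4
b=k(s,170,258,155,275,4); c[:480,445:445+352]=b
d=k(t,330,400,252,300,4); c[404:404+192,:280]=d
cv2.imwrite("pics/c0.png",c)
P=lambda a,z:np.round(onz(t,np.array(a)*.64,z),3).tolist()
print("rack",P([(320,294),(408,262),(423,303),(337,338)],.008))
print("disc",P([(553,426)],.009),"glass",P([(318,365),(275,340)],.012))
print("sealer",P([(342,374),(552,247),(609,329),(394,464)],.07))
E
```

```text
rack [[0.591, 0.098, 0.008], [0.646, -0.064, 0.008], [0.57, -0.09, 0.008], [0.51, 0.068, 0.008]]
disc [[0.344, -0.316, 0.009]] glass [[0.462, 0.102, 0.012], [0.509, 0.179, 0.012]]
sealer [[0.448, 0.052, 0.07], [0.657, -0.312, 0.07], [0.514, -0.403, 0.07], [0.296, -0.033, 0.07]]
```

View pics/c0.png

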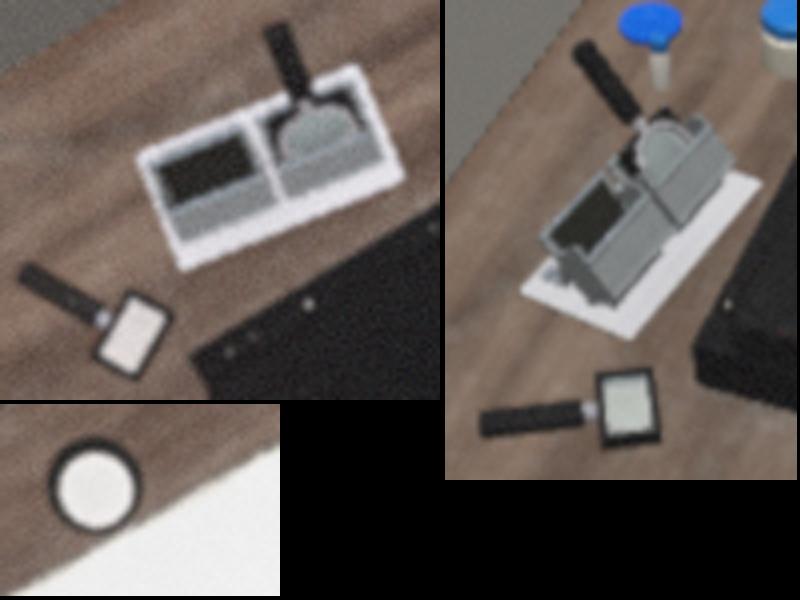

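The crop confirms a silver disc ringed by a black pad at crop (95,490), unlike the plain blue and purple ones. The left slot is empty, and the wide glass lies with its frame at crop (134,334) and its tail at (25,272). Next I'll work out the measurements.

```bash
cat >> h.py <<'E'
def delta(x,y,z,hd=None):
    "tool-axis shifts mm + spin for a world target (heading deg), shift given BEFORE the spin"
    s=manip.state(); M=rot(s["tool_rot"]); d=M.T@(np.array([x,y,z])-s["tool_pos"])*1000
    h=np.degrees(np.arctan2(M[1,0],M[0,0])); 
    print("t",round(s["time"],2),"tcp",np.round(s["tool_pos"],4),"head",round(h,2),"tilt",round(np.degrees(np.arccos(-M[2,2])),2),"delta",np.round(d,1),"spin",None if hd is None else round(-np.radians(hd-h),3),"F",np.round(s["contact_force"],1),"w",round(float(s["gripper_width"]),3),"gf",round(float(s["grasp_force"]),1))
E
python3 - <<'E'
from h import *
import pickle; t,s=pickle.load(open("f0.pkl","rb"))
T=lambda a:np.array(a)/4+[170,150]; S=lambda a:(np.array(a)-[445,0])/4+[170,155]
r=onz(t,T([(137,158),(358,66),(405,178),(182,270)]),.008)[:,:2]; print("rack",r.round(4).tolist(),[np.linalg.norm(r[i]-r[i-1]).round(4) for i in range(4)], "mid",r.mean(0))
v=(r[0]-r[1])+(r[3]-r[2]); print("rack head",np.degrees(np.arctan2(-v[0],v[1])))
g=onz(t,T([(134,334),(22,270),(103,318)]),.010)[:,:2]; print("wide",g.round(4), np.linalg.norm(g[1]-g[0]))
d=g[1]-g[0];print("head",np.degrees(np.arctan2(d[1],d[0])),"grip",g[0]+d/np.linalg.norm(d)*.045)
print("sealer corner",tri(t,T([(192,357)]),s,S([(698,343)])))
print("rg tail, neck",tri(t,T([(276,30),(305,100)]),s,S([(583,50),(641,125)])).round(4))
# disc
im=t["image"][250:300,330:400]; m=(im.max(2)<75).astype(np.uint8); 
c=cv2.minEnclosingCircle(max(cv2.findContours(m,0,2)[0],key=cv2.contourArea)); p=np.array(c[0])+[330,250]
print("pad",p,onz(t,p,.003),"r px",c[1], "edge",onz(t,p+[c[1],0],.003)-onz(t,p,.003))
delta(.43,.06,.25,20)
E
```

```text
rack [[0.5868, 0.0992], [0.6491, -0.0597], [0.5682, -0.0913], [0.5065, 0.0682]] [np.float64(0.0861), np.float64(0.1707), np.float64(0.0869), np.float64(0.171)] mid [0.57766269 0.00408802]
rack head 21.272764002119374
wide [[0.4622 0.1025]
 [0.509  0.1813]
 [0.4739 0.1243]] 0.09170477407841751
head 59.32167855857726 grip [0.48518215 0.14117969]
sealer corner [[0.44735349 0.05859413 0.04210052 0.00149096]]
rg tail, neck [[ 6.592e-01 -7.600e-03  1.104e-01  4.000e-04]
 [ 6.192e-01 -2.350e-02  6.050e-02  3.000e-04]]
pad [352.99397659 271.31927681] [[ 0.34726473 -0.31533539  0.003     ]] r px 11.495758056640625 edge [[-0.00066465 -0.03215739  0.        ]]
t 0.25 tcp [ 0.1671 -0.6019  0.1911] head 15.51 tilt 0.06 delta [ 430.3 -567.5  -58.3] spin -0.078 F [0.2 0.7 0.1] w 1.006 gf 0.0
```

Emit:
move_arm:
  increments: [25,-31.5,0,0,1,25,-31.5,0,0,1,25,-31.5,0,0,1,25,-31.5,0,0,1,25,-31.5,0,0,1,25,-31.5,0,0,1,25,-31.5,0,0,1,25,-31.5,0,0,1]

```text
time: 0.92
tool_pos: [0.2927, -0.3041, 0.1916]
tool_rot: [0.0, 0.991, 0.135, 0.0]
contact_force: [0.8, 0.4, 0.5]
gripper_width: 1.0
grasp_force: 0.0
```

Emit:
move_arm:
  increments: [25,-31.5,0,0,1,25,-31.5,0,0,1,25,-31.5,0,0,1,25,-31.5,0,0,1,25,-31.5,0,0,1,25,-31.5,0,0,1,25,-31.5,0,0,1,25,-31.5,0,0,1]

```text
time: 1.58
tool_pos: [0.4181, -0.0075, 0.192]
tool_rot: [0.0, 0.991, 0.135, 0.001]
contact_force: [1.1, -0.3, 0.1]
gripper_width: 1.003
grasp_force: 0.0
```

Run:
```python
from h import *
delta(.485,.141,.19,59.3)
import pickle
s=manip.state(); f=manip.grab_frame("wrist"); pickle.dump((f,s),open("w1.pkl","wb"))
cv2.imwrite("pics/w1.png",cv2.resize(f["image"],(800,600),interpolation=cv2.INTER_CUBIC))
```

```text
t 1.58 tcp [ 0.4181 -0.0075  0.192 ] head 15.53 tilt 0.07 delta [ 104.2 -125.1    2. ] spin -0.764 F [ 1.1 -0.3  0.1] w 1.003 gf 0.0
```

View pics/w1.png

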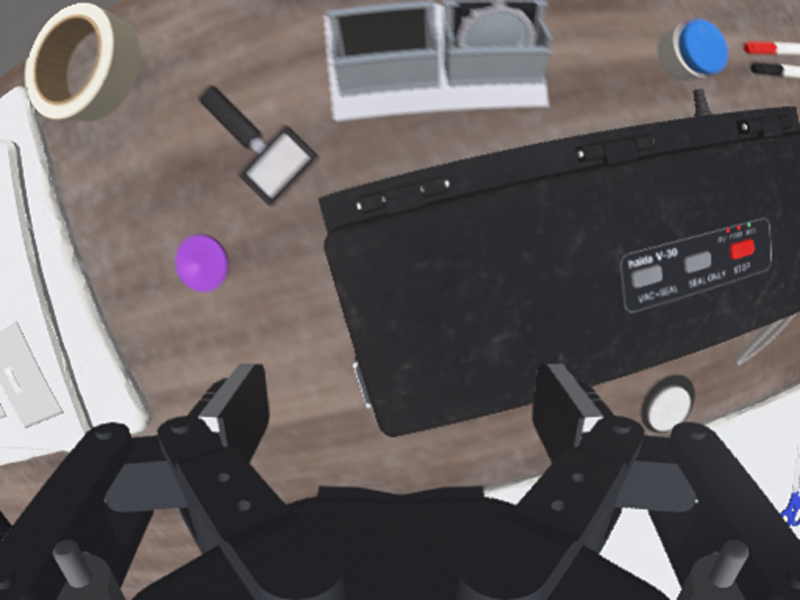

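The wrist view shows the wide glass (frame centre (279,163), tail (207,94)), the rack front with both slots (lip top about y=61), and the disc at (668,405).

Run:
```python
from h import *
import pickle; f,s=pickle.load(open("w1.pkl","rb"))
P=lambda a,z:wonz(f,np.array(a)*.64,s,z)[:,:2]
g=P([(279,164),(207,94),(284,124),(317,156),(270,204),(242,174)],.012)
print("wide",g.round(4)); d=g[1]-g[0]; print(np.linalg.norm(d),"head",np.degrees(np.arctan2(d[1],d[0])),"grip",g[0]+d/np.linalg.norm(d)*.045)
print("disc",P([(668,405)],.009))
r=P([(337,120),(548,105)],.008); print("rack front",r.round(4),np.linalg.norm(r[0]-r[1]),np.degrees(np.arctan2(-(r[0]-r[1])[0],(r[0]-r[1])[1])))
h=np.radians(21.3);X=np.array([np.cos(h),np.sin(h)]);Y=np.array([-X[1],X[0]]);O=np.array([.5702,.0012])
for n,p,z in [("lip",[(337,66),(437,58),(449,57),(549,47)],.0514),("rest",[(330,14),(436,6)],.057),("front",[(337,120),(548,105)],.008)]:
    q=P(p,z)-O; print(n,np.c_[q@X,q@Y].round(4).tolist())
```

```text
wide [[0.464  0.1048]
 [0.5078 0.1812]
 [0.4959 0.1091]
 [0.4771 0.0765]
 [0.4312 0.1044]
 [0.4494 0.1334]]
0.08799865508017134 head 60.17063105946026 grip [0.48639    0.14387094]
disc [[ 0.34730175 -0.3094583 ]]
rack front [[ 0.5087  0.0693]
 [ 0.5697 -0.0883]] 0.16900565471876947 21.153649197245638
lip [[0.0007, 0.0768], [-0.001, 0.0075], [-0.0008, -0.0009], [0.005, -0.0744]]
rest [[0.039, 0.0776], [0.0368, 0.0045]]
front [[-0.0326, 0.0858], [-0.033, -0.0832]]
```

Emit:
move_arm:
  increments: [26,-31.3,0,0,1,26,-31.3,0,0,1,26,-31.3,0,0,1,26,-31.3,0,0,1,0,0,0,-0.12,1,0,0,0,-0.12,1,0,0,0,-0.12,1,0,0,0,-0.12,1]

```text
time: 2.3
tool_pos: [0.4844, 0.1393, 0.1914]
tool_rot: [-0.0, 0.929, 0.37, -0.0]
contact_force: [0.3, 0.4, -0.6]
gripper_width: 0.997
grasp_force: 0.0
```

Emit:
move_arm:
  increments: [0,0,0,-0.12,1,0,0,0,-0.12,1,0,0,0,-0.044,1,0,0,0,0,1]

```text
time: 2.63
tool_pos: [0.4844, 0.1388, 0.1916]
tool_rot: [-0.0, 0.869, 0.495, -0.0]
contact_force: [-0.6, -0.4, -0.2]
gripper_width: 1.001
grasp_force: 0.0
```

Run:
```python
from h import *
delta(.485,.141,.003,59.3)
import pickle
s=manip.state(); f=manip.grab_frame("wrist"); pickle.dump((f,s),open("w2.pkl","wb"))
cv2.imwrite("pics/w2.png",cv2.resize(f["image"],(800,600),interpolation=cv2.INTER_CUBIC))
```

```text
t 2.63 tcp [0.4844 0.1388 0.1916] head 59.33 tilt 0.01 delta [  2.2  -0.6 188.6] spin 0.0 F [-0.6 -0.4 -0.2] w 1.001 gf 0.0
```

View pics/w2.png

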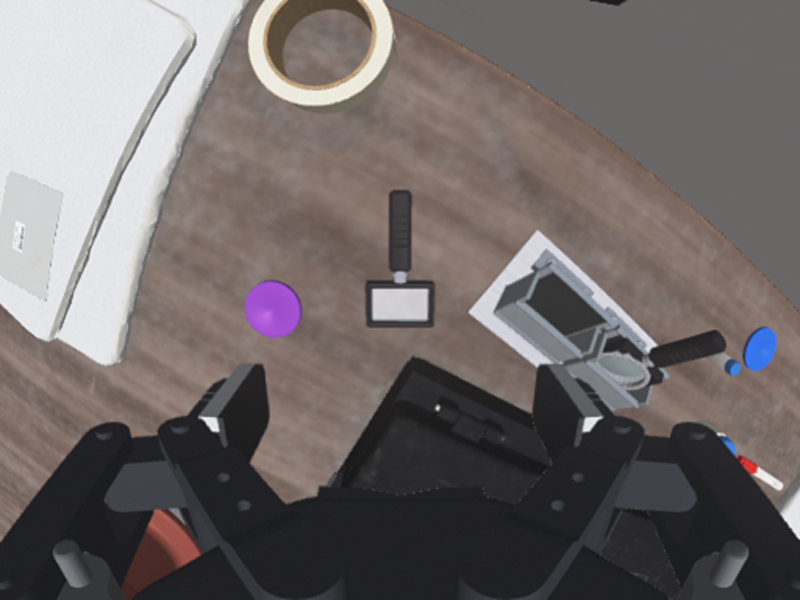

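Run:
```python
from h import *
import pickle; f,s=pickle.load(open("w2.pkl","rb"))
P=lambda a,z:wonz(f,np.array(a)*.64,s,z)
g=P([(400,304),(400,190),(400,271)],.011); d=(g[1]-g[0])[:2]; L=np.linalg.norm(d); print(g.round(4),L,np.degrees(np.arctan2(d[1],d[0])),"grip from tail",g[1,:2]-d/L*.048)
p=g[1]-np.r_[d/L*.048,0]; delta(p[0],p[1],.004,59.3)
h=np.radians(21.3);X=np.array([np.cos(h),np.sin(h)]);Y=np.array([-X[1],X[0]]);O=np.array([.5702,.0012])
for n,p,z in [("lip outer",[(495,300),(583,358)],.0514),("plate",[(539,230),(470,312)],.008),("sealer corner",[(415,360)],.042)]:
    q=P(p,z)[:,:2]; print(n,q.round(4).tolist()); q=q-O; print(np.c_[q@X,q@Y].round(4).tolist())
```

```text
[[0.4628 0.1051 0.011 ]
 [0.5097 0.1844 0.011 ]
 [0.4768 0.1288 0.011 ]] 0.0920908263500751 59.34327785019276 grip from tail [0.48526585 0.14307042]
t 2.68 tcp [0.4844 0.1388 0.1916] head 59.22 tilt 0.01 delta [  4.1  -1.4 187.6] spin -0.001 F [ 0.4  0.6 -0.3] w 0.999 gf 0.0
lip outer [[0.5302, 0.0822], [0.5711, 0.002]]
[[-0.0078, 0.09], [0.0012, 0.0004]]
plate [[0.592, 0.1004], [0.5089, 0.0687]]
[[0.0563, 0.0845], [-0.0326, 0.0851]]
sealer corner [[0.4543, 0.068]]
[[-0.0838, 0.1043]]
```

Emit:
move_arm:
  increments: [4,-1.4,30,0,0.5,0,0,38,0,0.5,0,0,38,0,0.5,0,0,38,0,0.5,0,0,25,0,0.5,0,0,14,0,0.5,0,0,5,0,0.5,0,0,0,0,0.5]

```text
time: 3.35
tool_pos: [0.4841, 0.1428, 0.0022]
tool_rot: [-0.001, 0.869, 0.494, -0.001]
contact_force: [0.6, 0.4, 0.2]
gripper_width: 0.5
grasp_force: 0.0
```

Emit:
move_arm:
  increments: [0,0,0,0,0,0,0,0,0,0,0,0,0,0,0,0,0,0,0,0,0,0,0,0,0,0,0,0,0,0]

```text
time: 3.85
tool_pos: [0.4858, 0.1431, 0.0043]
tool_rot: [0.0, 0.869, 0.495, 0.0]
contact_force: [0.0, -0.1, -0.4]
gripper_width: -0.001
grasp_force: 0.0
```

Emit:
move_arm:
  increments: [0,0,-10,0,0,0,0,-25,0,0,0,0,-30,0,0,0,0,-30,0,0,0,0,-25,0,0,0,0,0,0,0]

```text
time: 4.35
tool_pos: [0.4896, 0.1437, 0.1315]
tool_rot: [0.002, 0.869, 0.495, 0.006]
contact_force: [1.5, 0.6, 0.9]
gripper_width: 0.003
grasp_force: 0.0
```

Run:
```python
from h import *
delta(.485,.141,.1,21.3)
f=manip.grab_frame("wrist");g=manip.grab_frame("scene")
c=np.zeros((600,800,3),np.uint8); c[:300,:400]=cv2.resize(f["image"],(400,300))
c[:600,400:]=cv2.resize(g["image"][150:300,150:250],(400,600),interpolation=cv2.INTER_CUBIC)
cv2.imwrite("pics/w3.png",c)
```

```text
t 4.35 tcp [0.4896 0.1437 0.1315] head 59.3 tilt 0.7 delta [-4.9 -2.9 31.4] spin 0.663 F [1.5 0.6 0.9] w 0.003 gf 0.0
```

View pics/w3.png

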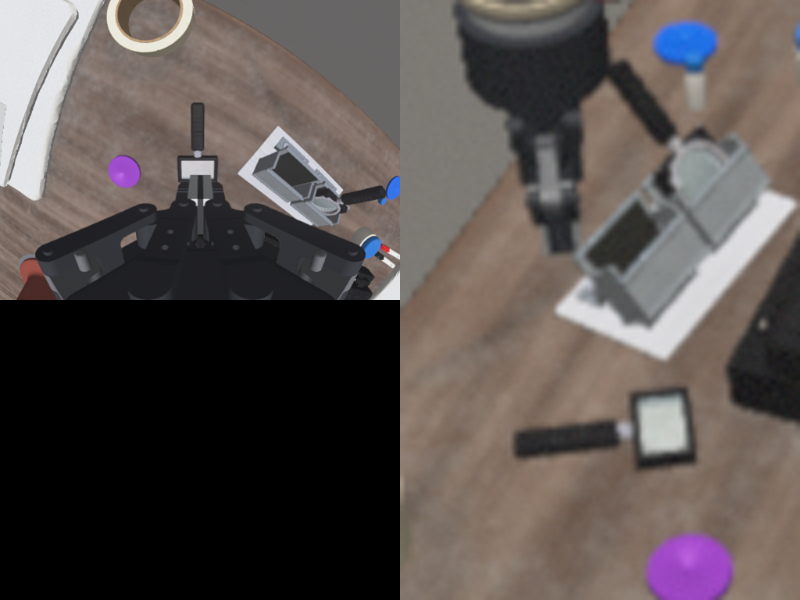

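Run:
```python
from h import *
import pickle; f,s=pickle.load(open("w2.pkl","rb"))
F=192/np.tan(np.radians(f["fov_y"])/2); T=np.linalg.inv(f["T_tool_cam"])
for z in [0,-.019,.12,.188]:
    p=T@[0,0,z,1]; th=np.arctan2(np.hypot(p[0],p[1]),p[2]); u=p[:2]/np.hypot(p[0],p[1])*th*F+[f["cx"],f["cy"]]; print(z,u/.64,"800-scale", u*400/512,"400-scale")
t=manip.grab_frame("top");sc=manip.grab_frame("scene")
import h
w=manip.state(); fw=manip.grab_frame("wrist")
for n,im in [("top",t["image"][215:250,172:218]),]:
    m=(im.max(2)<75).astype(np.uint8); c=max(cv2.findContours(m,0,2)[0],key=cv2.contourArea); print(n,cv2.minAreaRect(c),cv2.boundingRect(c))
f0,_=pickle.load(open("f0.pkl","rb")); im=f0["image"][215:250,172:218]; m=(im.max(2)<75).astype(np.uint8); c=max(cv2.findContours(m,0,2)[0],key=cv2.contourArea); print(cv2.minAreaRect(c),cv2.boundingRect(c))
P=lambda a:h.wonz(fw,np.array(a)*1.28,w,.011); print(P([(198,168),(198,103)]).round(4),w["tool_pos"])
```

```text
0 [403.42248666 332.42019775] 800-scale [201.71124333 166.21009887] 400-scale
-0.019 [403.78539917 349.2256002 ] 800-scale [201.89269958 174.6128001 ] 400-scale
0.12 [402.09421839 271.76390903] 800-scale [201.04710919 135.88195451] 400-scale
0.188 [401.70124971 254.06648162] 800-scale [200.85062486 127.03324081] 400-scale
top ((11.0, 14.0), (28.0, 22.0), 90.0) (0, 0, 23, 29)
((12.323528289794922, 7.794116973876953), (21.265823364257812, 5.487954616546631), 30.963756561279297) (3, 1, 20, 15)
[[0.4591 0.1084 0.011 ]
 [0.5037 0.1831 0.011 ]] [0.48454181 0.1429184  0.12281895]
```

Emit:
move_arm:
  increments: [0,0,30,0,0.4,0,0,35,0,0.4,0,0,30,0,0.4,0,0,20,0,0.4,0,0,4,0,0.4,0,0,0,0,0.4,0,0,0,0,0.4]

```text
time: 5.18
tool_pos: [0.4855, 0.143, 0.0049]
tool_rot: [-0.0, 0.869, 0.495, -0.0]
contact_force: [0.4, 1.0, -0.0]
gripper_width: 0.399
grasp_force: 0.0
```

Emit:
move_arm:
  increments: [0,0,2,0,0.4,0,0,0,0,0.4]

```text
time: 5.35
tool_pos: [0.4868, 0.1433, 0.0043]
tool_rot: [0.001, 0.869, 0.495, 0.001]
contact_force: [0.3, -0.3, 0.3]
gripper_width: 0.401
grasp_force: 0.0
```

Emit:
move_arm:
  increments: [0,0,2,0,0.4,0,0,0,0,0.4]

```text
time: 5.52
tool_pos: [0.4859, 0.1431, 0.0014]
tool_rot: [0.0, 0.869, 0.495, 0.001]
contact_force: [-0.6, -0.4, -0.4]
gripper_width: 0.403
grasp_force: 0.0
```

Emit:
move_arm:
  increments: [0,0,2,0,0.4,0,0,0,0,0.4]

```text
time: 5.68
tool_pos: [0.4853, 0.1431, -0.0014]
tool_rot: [-0.0, 0.869, 0.495, 0.0]
contact_force: [0.1, -0.5, -0.2]
gripper_width: 0.399
grasp_force: 0.0
```

Emit:
move_arm:
  increments: [0,0,2,0,0.4,0,0,0,0,0.4]

```text
time: 5.85
tool_pos: [0.4851, 0.143, -0.0037]
tool_rot: [-0.0, 0.869, 0.495, -0.0]
contact_force: [0.5, 0.9, 0.3]
gripper_width: 0.403
grasp_force: 0.0
```

Emit:
move_arm:
  increments: [0,0,2,0,0.4,0,0,0,0,0.4]

```text
time: 6.02
tool_pos: [0.485, 0.143, -0.0057]
tool_rot: [-0.0, 0.869, 0.495, -0.0]
contact_force: [0.4, -0.1, 0.5]
gripper_width: 0.404
grasp_force: 0.0
```

Run:
```python
from h import *
delta(.485,.141,.1,21.3)
f=manip.grab_frame("wrist");g=manip.grab_frame("scene")
c=np.zeros((600,800,3),np.uint8); c[:420,:400]=cv2.resize(f["image"][130:235,206:306],(400,420),interpolation=cv2.INTER_CUBIC)
c[:600,400:]=cv2.resize(g["image"][190:290,165:232],(400,600),interpolation=cv2.INTER_CUBIC)
cv2.imwrite("pics/w4.png",c)
```

```text
t 6.02 tcp [ 0.485   0.143  -0.0057] head 59.29 tilt 0.04 delta [  -1.8    0.9 -105.7] spin 0.663 F [ 0.4 -0.1  0.5] w 0.404 gf 0.0
```

View pics/w4.png

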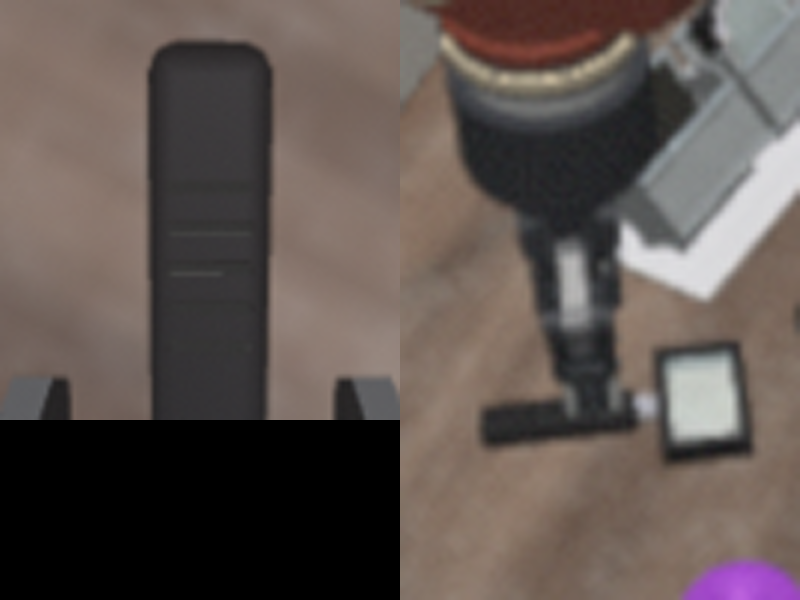

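Emit:
move_arm:
  increments: [0,0,0,0,0.3,0,0,0,0,0.25,0,0,0,0,0.2]

```text
time: 6.37
tool_pos: [0.4854, 0.143, -0.0052]
tool_rot: [0.0, 0.869, 0.495, 0.0]
contact_force: [0.3, -0.3, 0.3]
gripper_width: 0.202
grasp_force: 0.0
```

Emit:
move_arm:
  increments: [0,0,0,0,0,0,0,0,0,0,0,0,0,0,0]

```text
time: 6.62
tool_pos: [0.4854, 0.143, -0.0053]
tool_rot: [0.0, 0.869, 0.495, 0.0]
contact_force: [-0.5, 1.0, -0.1]
gripper_width: -0.005
grasp_force: 0.0
```

Emit:
move_arm:
  increments: [0,0,1.5,0,0,0,0,0,0,0]

```text
time: 6.78
tool_pos: [0.4852, 0.143, -0.0071]
tool_rot: [-0.0, 0.869, 0.495, -0.0]
contact_force: [-0.4, 0.2, -0.1]
gripper_width: -0.003
grasp_force: 0.0
```

Emit:
move_arm:
  increments: [0,0,1.5,0,0,0,0,0,0,0]

```text
time: 6.95
tool_pos: [0.4851, 0.143, -0.0087]
tool_rot: [-0.0, 0.869, 0.495, -0.0]
contact_force: [-0.2, 0.2, -0.8]
gripper_width: 0.001
grasp_force: 0.0
```

Emit:
move_arm:
  increments: [0,0,1.5,0,0,0,0,0,0,0]

```text
time: 7.12
tool_pos: [0.4851, 0.143, -0.0101]
tool_rot: [-0.0, 0.869, 0.495, -0.0]
contact_force: [-0.4, -0.1, 0.2]
gripper_width: 0.003
grasp_force: 0.0
```

Emit:
move_arm:
  increments: [0,0,1.5,0,0,0,0,0,0,0]

```text
time: 7.28
tool_pos: [0.4851, 0.143, -0.0116]
tool_rot: [-0.0, 0.869, 0.495, -0.0]
contact_force: [0.4, 0.4, 0.4]
gripper_width: -0.0
grasp_force: 0.0
```

Emit:
move_arm:
  increments: [0,0,1.5,0,0,0,0,0,0,0]

```text
time: 7.45
tool_pos: [0.4852, 0.143, -0.0131]
tool_rot: [-0.0, 0.869, 0.495, -0.0]
contact_force: [0.7, 0.6, 0.3]
gripper_width: -0.002
grasp_force: 0.0
```

Run:
```python
from h import *
delta(.485,.143,.1,21.3)
g=manip.grab_frame("scene");f=manip.grab_frame("wrist")
c=np.zeros((600,800,3),np.uint8); c[:600,:400]=cv2.resize(f["image"][120:300,196:316],(400,600),interpolation=cv2.INTER_CUBIC)
c[:600,400:]=cv2.resize(g["image"][190:290,165:232],(400,600),interpolation=cv2.INTER_CUBIC)
cv2.imwrite("pics/w5.png",c)
```

```text
t 7.45 tcp [ 0.4852  0.143  -0.0131] head 59.29 tilt 0.02 delta [-1.000e-01 -2.000e-01 -1.131e+02] spin 0.663 F [0.7 0.6 0.3] w -0.002 gf 0.0
```

View pics/w5.png

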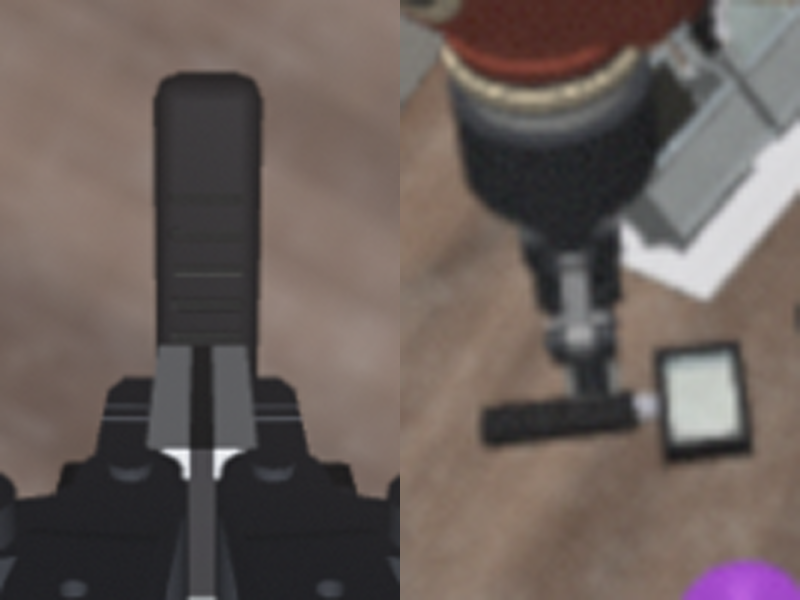

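The shut fingertips still look to be at or above the handle's top face: wrist crop row 345, scene crop (592,395). I'll compute how far the tip really lies behind the TCP.

Run:
```python
from h import *
f=manip.grab_frame("wrist")
s={"tool_rot":np.array([1.,0,0,0]),"tool_pos":np.zeros(3)}
e,d=wray(f,[(196+200*.3,120+345*.3),(196+200*.3,120+447*.3),(196+155*.3,120+345*.3),(196+250*.3,120+345*.3)],s)
print("cam",e)
for x in (.011,0,-.011): print(x,(e+d*((x-e[0])/d[:,0])[:,None]).round(4).tolist())
st=manip.state(); g=np.array(wonz(f,[(196+208*.3,120+75*.3)],st,.011)); print("tail",g,st["tool_pos"])
```

```text
cam [ 0.06550411 -0.00150386 -0.1832478 ]
0.011 [[0.011, -0.0014, -0.0466], [0.011, -0.0015, -0.0792], [0.011, -0.0081, -0.0466], [0.011, 0.006, -0.0466]]
0 [[0.0, -0.0014, -0.019], [0.0, -0.0014, -0.0582], [0.0, -0.0095, -0.019], [0.0, 0.0075, -0.019]]
-0.011 [[-0.011, -0.0014, 0.0086], [-0.011, -0.0014, -0.0372], [-0.011, -0.0108, 0.0085], [-0.011, 0.009, 0.0085]]
tail [[0.50988444 0.18472082 0.011     ]] [ 0.4853183   0.14304541 -0.01283049]
```

Emit:
move_arm:
  increments: [0,0,1,0,0,0,0,0,0,0]

```text
time: 7.77
tool_pos: [0.4853, 0.143, -0.0139]
tool_rot: [-0.0, 0.869, 0.495, -0.0]
contact_force: [-0.2, -0.7, -0.6]
gripper_width: 0.003
grasp_force: 0.0
```

Emit:
move_arm:
  increments: [0,0,1,0,0,0,0,0,0,0]

```text
time: 7.93
tool_pos: [0.4852, 0.143, -0.015]
tool_rot: [-0.0, 0.869, 0.495, -0.0]
contact_force: [0.5, -0.4, 0.4]
gripper_width: 0.001
grasp_force: 0.0
```

Emit:
move_arm:
  increments: [0,0,1,0,0,0,0,0,0,0]

```text
time: 8.1
tool_pos: [0.4852, 0.143, -0.016]
tool_rot: [-0.0, 0.869, 0.495, -0.0]
contact_force: [-0.7, -0.7, 0.6]
gripper_width: -0.001
grasp_force: 0.0
```

Run:
```python
from h import *
g=manip.grab_frame("scene")
def proj(p):
    M=rot(g["rotation"]); c=M.T@(np.array(p)-g["eye"]); F=192/np.tan(np.radians(g["fov_y"])/2); return c[:2]/c[2]*F+[g["cx"],g["cy"]]
for z in (0,.01,.02,.03,.04,.06):
    u=proj([.485,.143,z]); print(z,u.round(1),"w5 view",((u-[165,190])*[400/67,6]+[400,0]).round(0))
```

```text
0 [198.3 259.6] w5 view [599. 417.]
0.01 [197.9 257. ] w5 view [596. 402.]
0.02 [197.5 254.3] w5 view [594. 386.]
0.03 [197.2 251.7] w5 view [592. 370.]
0.04 [196.8 249. ] w5 view [590. 354.]
0.06 [196.  243.5] w5 view [585. 321.]
```

Emit:
move_arm:
  increments: [0,0,-3,0,0.4,0,0,0,0,0.4,0,0,0,0,0.4,0,0,4,0,0.4,0,0,3,0,0.4,0,0,0,0,0.4]

```text
time: 8.65
tool_pos: [0.4845, 0.1429, -0.0208]
tool_rot: [-0.0, 0.869, 0.495, -0.001]
contact_force: [-1.1, 0.2, -0.7]
gripper_width: 0.402
grasp_force: 0.0
```

Emit:
move_arm:
  increments: [0,0,2,0,0.4,0,0,0,0,0.4]

```text
time: 8.82
tool_pos: [0.4849, 0.143, -0.0223]
tool_rot: [-0.0, 0.869, 0.495, -0.0]
contact_force: [-0.3, 0.2, -0.5]
gripper_width: 0.4
grasp_force: 0.0
```

Emit:
move_arm:
  increments: [0,0,1.5,0,0.4,0,0,0,0,0.4]

```text
time: 8.98
tool_pos: [0.4852, 0.143, -0.0235]
tool_rot: [-0.0, 0.869, 0.495, -0.0]
contact_force: [-0.3, 0.1, 0.8]
gripper_width: 0.402
grasp_force: 0.0
```

Emit:
move_arm:
  increments: [0,0,1.5,0,0.4,0,0,0,0,0.4]

```text
time: 9.15
tool_pos: [0.4852, 0.143, -0.025]
tool_rot: [-0.0, 0.869, 0.495, -0.0]
contact_force: [0.0, 0.8, 0.2]
gripper_width: 0.4
grasp_force: 0.0
```

Still no contact; try closing here.

Emit:
move_arm:
  increments: [0,0,0,0,0.25,0,0,0,0,0,0,0,0,0,0,0,0,0,0,0]

```text
time: 9.48
tool_pos: [0.4854, 0.1431, -0.0247]
tool_rot: [0.0, 0.869, 0.495, 0.0]
contact_force: [-0.1, -0.9, -0.4]
gripper_width: 0.0
grasp_force: 0.0
```

Emit:
move_arm:
  increments: [0,0,3,0,0,0,0,0,0,0]

```text
time: 9.65
tool_pos: [0.4859, 0.1431, -0.0275]
tool_rot: [0.0, 0.869, 0.495, 0.001]
contact_force: [0.5, 0.8, 1.7]
gripper_width: 0.0
grasp_force: 1.0
```

Emit:
move_arm:
  increments: [0,0,2,0,0,0,0,0,0,0]

```text
time: 9.82
tool_pos: [0.4859, 0.1431, -0.0276]
tool_rot: [-0.0, 0.869, 0.495, -0.0]
contact_force: [-6.9, -2.1, 16.0]
gripper_width: -0.004
grasp_force: 7.9
```

Emit:
move_arm:
  increments: [0,0,1.5,0,0,0,0,0,0,0]

```text
time: 9.98
tool_pos: [0.486, 0.1431, -0.0277]
tool_rot: [-0.0, 0.869, 0.495, -0.001]
contact_force: [-12.0, -2.6, 26.4]
gripper_width: -0.002
grasp_force: 13.1
```

Emit:
move_arm:
  increments: [0,0,1.5,0,0,0,0,0,0,0]

```text
time: 10.15
tool_pos: [0.4859, 0.1431, -0.0277]
tool_rot: [-0.0, 0.869, 0.495, -0.002]
contact_force: [-17.4, -3.7, 36.3]
gripper_width: -0.001
grasp_force: 18.3
```

Run:
```python
from h import *
delta(.485,.143,.1,21.3); print(manip.state()["joint_efforts"].round(2))
g=manip.grab_frame("scene"); t=manip.grab_frame("top"); f=manip.grab_frame("wrist")
c=np.zeros((600,800,3),np.uint8); c[:300,:300]=cv2.resize(f["image"][120:240,196:316],(300,300),interpolation=cv2.INTER_CUBIC)
c[300:600,:300]=cv2.resize(t["image"][200:260,165:225],(300,300),interpolation=cv2.INTER_CUBIC)
c[:600,300:]=cv2.resize(g["image"][220:280,172:222],(500,600),interpolation=cv2.INTER_CUBIC)
cv2.imwrite("pics/w6.png",c)
```

```text
t 10.15 tcp [ 0.4859  0.1431 -0.0277] head 59.32 tilt 0.19 delta [  -0.8   -1.1 -127.7] spin 0.664 F [-17.4  -3.7  36.3] w -0.001 gf 18.3
[ -0.74 -17.09 -24.11   0.28  -4.97  -0.  ]
```

Emit:
move_arm:
  increments: [0,0,-4,0,0,0,0,0,0,0]

```text
time: 10.47
tool_pos: [0.4865, 0.1433, -0.0275]
tool_rot: [0.0, 0.869, 0.495, 0.001]
contact_force: [-0.5, -0.1, 0.1]
gripper_width: 0.0
grasp_force: 0.0
```

View pics/w6.png

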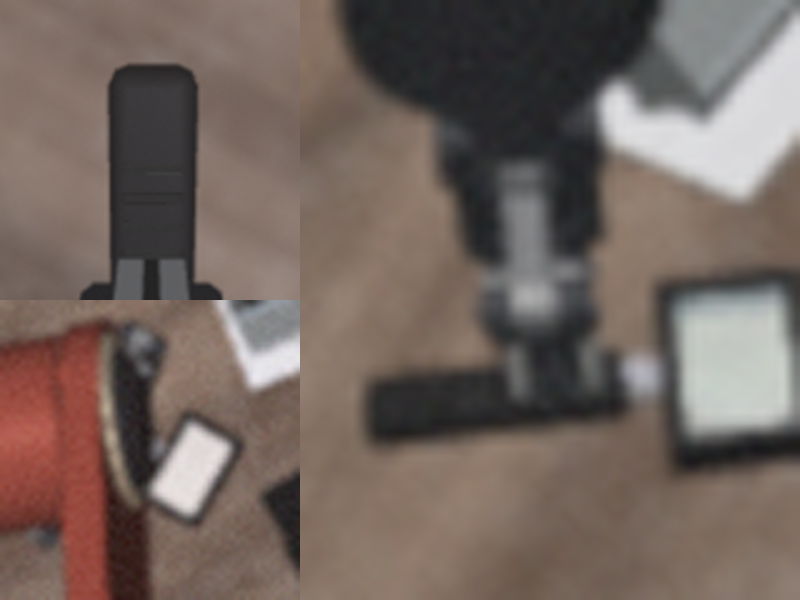

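Emit:
move_arm:
  increments: [0,0,-3,0,0.4,0,0,0,0,0.4,0,0,0,0,0.4,0,0,4,0,0.4,0,0,4,0,0.4,0,0,0,0,0.4]

```text
time: 10.97
tool_pos: [0.484, 0.1428, -0.0355]
tool_rot: [-0.001, 0.869, 0.495, -0.001]
contact_force: [-0.8, -0.3, -0.6]
gripper_width: 0.4
grasp_force: 0.0
```

Emit:
move_arm:
  increments: [0,0,2,0,0.4,0,0,0,0,0.4]

```text
time: 11.13
tool_pos: [0.4848, 0.143, -0.0365]
tool_rot: [-0.0, 0.869, 0.495, -0.001]
contact_force: [0.3, -0.4, 0.6]
gripper_width: 0.4
grasp_force: 0.0
```

Emit:
move_arm:
  increments: [0,0,1.5,0,0.4,0,0,0,0,0.4]

```text
time: 11.3
tool_pos: [0.4852, 0.143, -0.0375]
tool_rot: [-0.0, 0.869, 0.495, -0.0]
contact_force: [-0.6, -0.4, 0.3]
gripper_width: 0.401
grasp_force: 0.0
```

Emit:
move_arm:
  increments: [0,0,0,0,0.25,0,0,0,0,0,0,0,0,0,0,0,0,0,0,0,0,0,0,0,0]

```text
time: 11.72
tool_pos: [0.4857, 0.1431, -0.037]
tool_rot: [0.0, 0.869, 0.495, 0.0]
contact_force: [-0.2, 0.4, 2.9]
gripper_width: 0.186
grasp_force: 61.2
```

```bash
cat >> h.py <<'E'
def tailrow(name=None):
    f=manip.grab_frame("wrist"); im=f["image"]; 
    if name: cv2.imwrite("pics/"+name,im)
    col=im[:,246:266].max(2).mean(1); r=225
    while r>0 and col[r]<80: r-=1
    s={"tool_rot":np.array([1.,0,0,0]),"tool_pos":np.zeros(3)}
    e,d=wray(f,[(256,r+1)],s); print("tailrow",r+1,"ray",d.round(3)); return r+1,e,d[0],f
def pitch(L=.048,zg=-.044,th=.006):
    "handle pitch (deg, tail up +) from the wrist view of the tail end; grip axis at tool z=zg"
    r,e,d,f=tailrow(); b=[]
    # far silhouette corner of the tail: top edge (+th) for low pitch
    for p in np.radians(np.arange(-20,91,1)):
        c=[np.array([L*np.cos(p)+k*th*-np.sin(p),0,zg-(L*np.sin(p)+k*th*np.cos(p))]) for k in (1,-1)]
        F=192/np.tan(np.radians(f["fov_y"])/2); T=np.linalg.inv(f["T_tool_cam"]); rows=[]
        for q in c:
            v=T@np.r_[q,1]; th_=np.arctan2(np.hypot(v[0],v[1]),v[2]); rows.append(v[1]/np.hypot(v[0],v[1])*th_*F+f["cy"])
        b.append((min(rows),np.degrees(p)))
    b=np.array(b); i=np.argmin(abs(b[:,0]-r)); print("pitch",b[i],"rows@0,25,50,75",[round(b[j,0]) for j in (20,45,70,95)])
E
python3 -c "
from h import *
pitch()"
```

```text
tailrow 147 ray [[-0.122  0.     0.993]]
pitch [147.0464954   7.       ] rows@0,25,50,75 [146, 157, 193, 249]
```

Emit:
move_arm:
  increments: [0,0,-4,0,0,0,0,-10,0,0,0,0,-20,0,0,0,0,-30,0,0,0,0,-30,0,0,0,0,-26,0,0,0,0,0,0,0,0,0,0,0,0]

```text
time: 12.43
tool_pos: [0.4868, 0.1433, 0.0852]
tool_rot: [0.001, 0.869, 0.495, 0.002]
contact_force: [-1.0, -0.6, -1.3]
gripper_width: 0.184
grasp_force: 60.9
```

```bash
python3 -c "
from h import *
delta(.485,.143,.083,21.3)
pitch()"
```

```text
t 12.43 tcp [0.4868 0.1433 0.0852] head 59.29 tilt 0.26 delta [-1.2 -1.4  2.2] spin 0.663 F [-1.  -0.6 -1.3] w 0.184 gf 60.9
tailrow 148 ray [[-0.125  0.     0.992]]
pitch [147.84686296  10.        ] rows@0,25,50,75 [146, 157, 193, 249]
```

Emit:
move_arm:
  increments: [0,0,25,0,0,0,0,30,0,0,0,0,14,0,0,0,0,0,0,0.15,0,0,0,0,0.15]

```text
time: 12.9
tool_pos: [0.4829, 0.1427, 0.0112]
tool_rot: [-0.001, 0.869, 0.495, -0.003]
contact_force: [0.8, 0.6, -0.2]
gripper_width: 0.188
grasp_force: 60.8
```

Emit:
move_arm:
  increments: [0,0,0,0,0.175,0,0,0,0,0.175]

```text
time: 13.07
tool_pos: [0.4864, 0.1432, 0.015]
tool_rot: [0.0, 0.869, 0.495, 0.001]
contact_force: [-0.4, 0.5, 0.5]
gripper_width: 0.188
grasp_force: 60.8
```

Emit:
move_arm:
  increments: [0,0,0,0,0.182,0,0,0,0,0.182]

```text
time: 13.23
tool_pos: [0.4863, 0.1432, 0.0149]
tool_rot: [0.0, 0.869, 0.495, 0.001]
contact_force: [-0.1, 0.4, -2.1]
gripper_width: 0.189
grasp_force: 60.8
```

```bash
python3 -c "
from h import *
delta(.485,.143,.014,21.3)
pitch()"
```

```text
t 13.23 tcp [0.4863 0.1432 0.0149] head 59.29 tilt 0.13 delta [-0.8 -1.   0.9] spin 0.663 F [-0.1  0.4 -2.1] w 0.189 gf 60.8
tailrow 147 ray [[-0.122  0.     0.993]]
pitch [147.04794444   7.        ] rows@0,25,50,75 [146, 157, 193, 249]
```

Emit:
move_arm:
  increments: [0,0,-10,0.11,0,0,0,-15,0.11,0,0,0,0,0.11,0,0,0,0,0.11,0,0,0,0,0.11,0,0,0,0,0.113,0,0,0,0,0,0]

```text
time: 13.87
tool_pos: [0.4856, 0.1431, 0.0392]
tool_rot: [0.0, 0.983, 0.184, 0.0]
contact_force: [0.5, 0.7, -1.1]
gripper_width: 0.189
grasp_force: 60.9
```

```bash
cat >> h.py <<'E'
HD=21.3
def rk(X,Y):
    h=np.radians(HD); return np.array([.5702,.0012])+X*np.array([np.cos(h),np.sin(h)])+Y*np.array([-np.sin(h),np.cos(h)])
def inrk(p):
    h=np.radians(HD); q=np.array(p)[...,:2]-[.5702,.0012]; return np.stack([q@[np.cos(h),np.sin(h)],q@[-np.sin(h),np.cos(h)]],-1)
E
python3 -c "
from h import *
p=rk(-.022,.041); delta(p[0],p[1],.031,21.3); pitch()"
```

```text
t 13.87 tcp [0.4856 0.1431 0.0392] head 21.2 tilt 0.05 delta [  5.4 121.9   8.3] spin -0.002 F [ 0.5  0.7 -1.1] w 0.189 gf 60.9
tailrow 147 ray [[-0.122  0.     0.993]]
pitch [146.91509518  12.        ] rows@0,25,50,75 [145, 155, 191, 247]
```

Emit:
move_arm:
  increments: [1.4,30.5,0,0,0,1.4,30.5,0,0,0,1.4,30.5,0,0,0,1.2,30.5,0,0,0,0,0,10,0,0,0,0,10,0,0,0,0,0,0,0]

```text
time: 14.5
tool_pos: [0.5323, 0.0317, 0.0159]
tool_rot: [-0.001, 0.983, 0.185, -0.002]
contact_force: [-0.7, 0.4, -2.2]
gripper_width: 0.188
grasp_force: 60.8
```

```bash
python3 -c "
from h import *
p=rk(-.022,.041); delta(p[0],p[1],.000,21.3); pitch()
s=manip.state(); f=manip.grab_frame('wrist'); import pickle; pickle.dump((f,s),open('w7.pkl','wb'))
cv2.imwrite('pics/w7.png',cv2.resize(f['image'],(800,600),interpolation=cv2.INTER_CUBIC))"
```

```text
t 14.5 tcp [0.5323 0.0317 0.0159] head 21.36 tilt 0.3 delta [ 2.3  1.3 15.9] spin 0.001 F [-0.7  0.4 -2.2] w 0.188 gf 60.8
tailrow 122 ray [[-0.038  0.     0.999]]
pitch [144.81406784 -14.        ] rows@0,25,50,75 [145, 155, 191, 247]
```

View pics/w7.png

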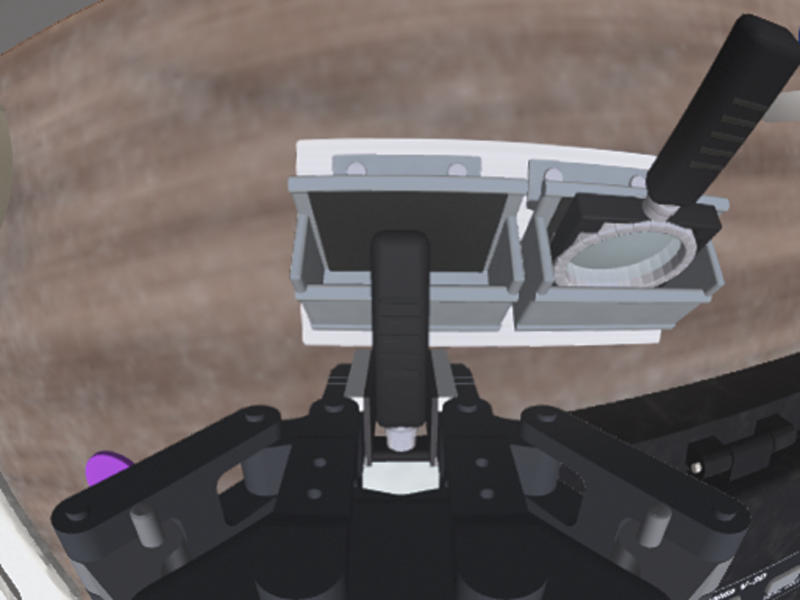

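The picture shows the wide glass held over the empty left slot: tail at (401,231), lip top about row 298 over columns 295–518, and rest top about row 184 over columns 290–525. The round glass's handle runs from (660,205) to (768,30).

Run:
```python
from h import *
import pickle; f,s=pickle.load(open("w7.pkl","rb"))
def L(n,p,z): q=wonz(f,np.array(p)*.64,s,z); print(n,inrk(q).round(4).tolist())
L("lip outer top",[(295,299),(518,300)],.0514); L("lip inner",[(298,287),(516,287)],.0488)
L("rest top front",[(302,192),(514,194)],.0558); L("rest top rear",[(290,178),(525,182)],.0545)
L("lip outer top R",[(527,300),(718,291)],.0514)
L("plate front",[(304,344),(660,343)],.008); L("plate rear",[(298,140)],.008)
L("R lip outer",[(525,300),(716,294)],.0514)
print("tcp",inrk(s["tool_pos"]))
# round handle: centre line points; tail centre z ~.117, neck end z~.07
for z in (.105,.11,.115,.12): L("rg tail %g"%z,[(768,30)],z)
for z in (.06,.065,.07): L("rg handle base %g"%z,[(672,200)],z)
```

```text
lip outer top [[-0.0004, 0.0787], [-0.0005, 0.0033]]
lip inner [[0.0031, 0.078], [0.0033, 0.0036]]
rest top front [[0.0355, 0.0739], [0.0352, 0.0076]]
rest top rear [[0.04, 0.0779], [0.0391, 0.0038]]
lip outer top R [[-0.0005, 0.0001], [0.0031, -0.0815]]
plate front [[-0.0336, 0.0863], [-0.035, -0.0856]]
plate rear [[0.0554, 0.0855]]
R lip outer [[-0.0005, 0.0008], [0.0019, -0.0807]]
tcp [-0.02390044  0.04251513]
rg tail 0.105 [[0.0869, -0.0516]]
rg tail 0.11 [[0.0845, -0.0466]]
rg tail 0.115 [[0.0821, -0.0416]]
rg tail 0.12 [[0.0797, -0.0366]]
rg handle base 0.06 [[0.0369, -0.0482]]
rg handle base 0.065 [[0.037, -0.0449]]
rg handle base 0.07 [[0.0372, -0.0417]]
```

Emit:
move_arm:
  increments: [1.5,1,4,0,0,0,0,4,0,0,0,0,3,0,0,0,0,2,0,0,0,0,0,0,0]

```text
time: 15.02
tool_pos: [0.537, 0.0317, 0.0117]
tool_rot: [-0.0, 0.983, 0.186, -0.001]
contact_force: [-20.5, -0.8, 35.3]
gripper_width: 0.189
grasp_force: 65.7
```

```bash
cat >> h.py <<'E'
def prof(a=120,b=215,c0=250,c1=264):
    f=manip.grab_frame("wrist"); p=f["image"][:,c0:c1].mean((1,2)); print("prof",[(r,int(p[r])) for r in range(a,b,3)]); cv2.imwrite("pics/prof.png",f["image"])
E
python3 -c "
from h import *
p=rk(-.022,.041); delta(p[0],p[1],.000,21.3); prof()"
```

```text
t 15.02 tcp [0.537  0.0317 0.0117] head 21.44 tilt 0.13 delta [-2.1 -0.5 11.7] spin 0.002 F [-20.5  -0.8  35.3] w 0.189 gf 65.7
prof [(120, 141), (123, 163), (126, 162), (129, 161), (132, 57), (135, 54), (138, 53), (141, 53), (144, 52), (147, 48), (150, 42), (153, 48), (156, 52), (159, 56), (162, 56), (165, 56), (168, 55), (171, 55), (174, 55), (177, 55), (180, 55), (183, 54), (186, 54), (189, 54), (192, 54), (195, 55), (198, 54), (201, 54), (204, 52), (207, 55), (210, 54), (213, 54)]
```

The grip doesn't slip at 40 N with the short lever. I'll back off and use the taller left cheek of the empty holder, with a longer lever.

Emit:
move_arm:
  increments: [0,0,-10,0,0,0,0,-25,0,0,-10,-30,-20,0,0,-10,-40,0,0,0,-10,-40,0,0,0,0,0,0,0,0]

```text
time: 15.57
tool_pos: [0.4648, 0.1273, 0.0605]
tool_rot: [-0.001, 0.982, 0.188, -0.001]
contact_force: [0.1, -0.1, -0.9]
gripper_width: 0.188
grasp_force: 61.5
```

Run:
```python
from h import *
import pickle; f,s=pickle.load(open("w7.pkl","rb"))
F=192/np.tan(np.radians(f["fov_y"])/2); T=np.linalg.inv(f["T_tool_cam"])
def pj(X,Y,z):
    p=np.r_[rk(X,Y),z]; q=rot(s["tool_rot"]).T@(p-s["tool_pos"]); v=T@np.r_[q,1]; n=np.hypot(v[0],v[1]); return ((v[:2]/n*np.arctan2(n,v[2])*F+[f["cx"],f["cy"]])/.64).round(0)
o=.0017
print("cheek rear end",pj(o+.0251,.078,.0459),"inner peak",pj(o+.0098,.078,.0587),"outer peak",pj(o+.0067,.078,.0613),"lip out",pj(o-.0017,.078,.0514))
t,_=pickle.load(open("f0.pkl","rb")); print("tape",onz(t,np.array([(195,336),(226,336),(200,305)])*.64,.048))
C=rk(.010,.078); u=np.array([np.cos(np.radians(-58)),np.sin(np.radians(-58))])
for b in (.04,.025,.015): print(b,C-b*u)
p=C-.04*u; delta(p[0],p[1],.05,-58); print(manip.state()["joint_pos"].round(3))
im=f["image"]; print(im[130:200:4,188:196].mean(2).round(0).astype(int).tolist())
```

```text
cheek rear end [297. 217.] inner peak [290. 269.] outer peak [289. 281.] lip out [297. 298.]
tape [[0.51847259 0.3114699  0.048     ]
 [0.51725854 0.25704577 0.048     ]
 [0.57265241 0.30285208 0.048     ]]
0.04 [0.52998655 0.11142635]
0.025 [0.53793533 0.09870563]
0.015 [0.54323453 0.09022515]
t 15.57 tcp [0.4648 0.1273 0.0605] head 21.65 tilt 0.17 delta [54.7 38.8 10.3] spin 1.39 F [ 0.1 -0.1 -0.9] w 0.188 gf 61.5
[ 0.111 -0.176  2.059  0.003  1.26   1.303]
[[113, 130, 138, 139, 140, 139, 139, 140], [107, 112, 124, 136, 139, 139, 139, 139], [116, 113, 149, 154, 154, 157, 155, 147], [121, 120, 133, 152, 156, 156, 150, 140], [125, 132, 147, 155, 155, 154, 145, 135], [125, 142, 154, 157, 156, 150, 140, 119], [139, 152, 157, 157, 154, 147, 134, 100], [146, 154, 156, 155, 149, 140, 119, 83], [151, 155, 156, 153, 145, 132, 100, 75], [154, 155, 155, 149, 140, 119, 84, 76], [155, 155, 153, 145, 130, 101, 77, 76], [156, 154, 149, 141, 122, 87, 76, 76], [148, 148, 146, 136, 110, 86, 76, 76], [127, 132, 132, 128, 123, 113, 97, 83], [137, 139, 133, 133, 132, 129, 126, 139], [142, 158, 163, 163, 163, 163, 163, 163], [133, 133, 130, 125, 154, 166, 133, 130], [126, 126, 123, 127, 180, 224, 212, 162]]
```

Emit:
move_arm:
  increments: [0,0,0,0.116,0,0,0,0,0.116,0,0,0,0,0.116,0,0,0,0,0.116,0,0,0,0,0.116,0,0,0,0,0.116,0,0,0,0,0.116,0,0,0,0,0.116,0]

```text
time: 16.23
tool_pos: [0.4686, 0.1229, 0.0607]
tool_rot: [-0.0, 0.961, -0.277, 0.0]
contact_force: [0.8, 0.2, -0.5]
gripper_width: 0.186
grasp_force: 61.5
```

Emit:
move_arm:
  increments: [0,0,0,0.116,0,0,0,0,0.116,0,0,0,0,0.116,0,0,0,0,0.114,0,0,0,0,0,0]

```text
time: 16.65
tool_pos: [0.4686, 0.1228, 0.0607]
tool_rot: [-0.0, 0.873, -0.488, 0.0]
contact_force: [-0.5, 0.7, -0.8]
gripper_width: 0.185
grasp_force: 61.5
```

Run:
```python
from h import *
C=rk(.0085,.076); u=np.array([np.cos(np.radians(-58)),np.sin(np.radians(-58))]); p=C-.038*u; delta(p[0],p[1],.030,-58); print(manip.state()["joint_pos"].round(3)); pitch()
```

```text
t 16.65 tcp [0.4686 0.1228 0.0607] head -58.38 tilt 0.02 delta [ 45.6 -44.5  30.7] spin -0.007 F [-0.5  0.7 -0.8] w 0.185 gf 61.5
[ 0.103 -0.171  2.054 -0.     1.258  2.692]
tailrow 148 ray [[-0.125 -0.     0.992]]
pitch [148.16937748  13.        ] rows@0,25,50,75 [146, 156, 192, 248]
```

Emit:
move_arm:
  increments: [15,-15,10,0,0,15,-15,12,0,0,15.6,-14.5,8,0,0,0,0,4,0,0,0,0,4,0,0,0,0,3,0,0,0,0,0,0,0]

```text
time: 17.28
tool_pos: [0.5313, 0.107, 0.0214]
tool_rot: [-0.0, 0.874, -0.486, 0.001]
contact_force: [-0.3, -2.1, 5.4]
gripper_width: 0.189
grasp_force: 62.3
```

```bash
python3 -c "
from h import *
delta(.53,.111,.01,-58); prof(130,222)"
```

```text
t 17.28 tcp [0.5313 0.107  0.0214] head -58.21 tilt 0.16 delta [-4.1 -1.  11.4] spin -0.004 F [-0.3 -2.1  5.4] w 0.189 gf 62.3
prof [(130, 57), (133, 56), (136, 57), (139, 57), (142, 57), (145, 57), (148, 43), (151, 50), (154, 56), (157, 61), (160, 63), (163, 63), (166, 63), (169, 63), (172, 63), (175, 63), (178, 63), (181, 62), (184, 62), (187, 62), (190, 61), (193, 61), (196, 61), (199, 61), (202, 60), (205, 61), (208, 60), (211, 60), (214, 58), (217, 60), (220, 59)]
```

Emit:
move_arm:
  increments: [0,0,2,0,0,0,0,0,0,0]

```text
time: 17.5
tool_pos: [0.5316, 0.1073, 0.0205]
tool_rot: [-0.001, 0.874, -0.486, 0.002]
contact_force: [-1.6, -0.9, 9.1]
gripper_width: 0.191
grasp_force: 62.9
```

Emit:
move_arm:
  increments: [0,0,2,0,0,0,0,0,0,0]

```text
time: 17.67
tool_pos: [0.5323, 0.108, 0.019]
tool_rot: [-0.002, 0.874, -0.486, 0.002]
contact_force: [0.3, 1.7, 9.8]
gripper_width: 0.187
grasp_force: 63.2
```

Emit:
move_arm:
  increments: [0,0,2,0,0,0,0,0,0,0]

```text
time: 17.83
tool_pos: [0.5325, 0.1085, 0.0173]
tool_rot: [-0.002, 0.874, -0.486, 0.002]
contact_force: [-1.7, 3.1, 11.1]
gripper_width: 0.192
grasp_force: 63.8
```

Emit:
move_arm:
  increments: [0,0,2,0,0,0,0,0,0,0]

```text
time: 18.0
tool_pos: [0.5332, 0.1086, 0.0158]
tool_rot: [-0.003, 0.874, -0.486, 0.003]
contact_force: [0.1, 3.4, 10.4]
gripper_width: 0.183
grasp_force: 64.2
```

```bash
python3 -c "
from h import *
delta(.53,.111,.01,-58); prof(130,222); print(manip.state()['ft_torque'])"
```

```text
t 18.0 tcp [0.5332 0.1086 0.0158] head -58.19 tilt 0.46 delta [-3.8  1.5  5.8] spin -0.003 F [ 0.1  3.4 10.4] w 0.183 gf 64.2
prof [(130, 56), (133, 55), (136, 56), (139, 56), (142, 56), (145, 56), (148, 43), (151, 49), (154, 54), (157, 55), (160, 57), (163, 57), (166, 57), (169, 57), (172, 57), (175, 57), (178, 57), (181, 56), (184, 56), (187, 56), (190, 56), (193, 61), (196, 60), (199, 56), (202, 55), (205, 61), (208, 58), (211, 55), (214, 55), (217, 60), (220, 53)]
[ 0.09974402 -0.26845685  0.06156356]
```

Emit:
move_arm:
  increments: [0,0,2.5,0,0,0,0,2.5,0,0,0,0,2.5,0,0,0,0,2.5,0,0,0,0,2,0,0,0,0,0,0,0]

```text
time: 18.55
tool_pos: [0.5324, 0.1097, 0.0033]
tool_rot: [-0.003, 0.874, -0.486, 0.002]
contact_force: [-2.4, 7.1, 11.2]
gripper_width: 0.184
grasp_force: 67.0
```

```bash
python3 -c "
from h import *
delta(.53,.111,.01,-58); prof(130,222)"
```

```text
t 18.55 tcp [0.5324 0.1097 0.0033] head -58.19 tilt 0.39 delta [-2.3  1.3 -6.7] spin -0.003 F [-2.4  7.1 11.2] w 0.184 gf 67.0
prof [(130, 55), (133, 55), (136, 55), (139, 55), (142, 56), (145, 56), (148, 56), (151, 42), (154, 44), (157, 47), (160, 54), (163, 61), (166, 62), (169, 57), (172, 53), (175, 52), (178, 52), (181, 52), (184, 52), (187, 52), (190, 52), (193, 52), (196, 52), (199, 51), (202, 60), (205, 53), (208, 51), (211, 51), (214, 58), (217, 51), (220, 51)]
```

Emit:
move_arm:
  increments: [2.5,0,0.3,0,0,2.5,0,0.3,0,0,2.5,0,0,0,0,2.5,0,0,0,0,0,0,0,0,0]

```text
time: 19.02
tool_pos: [0.5335, 0.1036, 0.001]
tool_rot: [-0.003, 0.874, -0.487, -0.004]
contact_force: [-10.1, 14.1, 12.9]
gripper_width: 0.184
grasp_force: 70.7
```

```bash
python3 -c "
from h import *
delta(.53,.111,.01,-58); prof(140,222)"
```

```text
t 19.02 tcp [0.5335 0.1036 0.001 ] head -58.22 tilt 0.52 delta [-8.2 -1.  -8.9] spin -0.004 F [-10.1  14.1  12.9] w 0.184 gf 70.7
prof [(140, 56), (143, 56), (146, 56), (149, 56), (152, 56), (155, 56), (158, 56), (161, 41), (164, 46), (167, 48), (170, 51), (173, 63), (176, 76), (179, 75), (182, 63), (185, 52), (188, 51), (191, 51), (194, 51), (197, 51), (200, 51), (203, 51), (206, 51), (209, 51), (212, 60), (215, 51), (218, 50), (221, 60)]
```

Emit:
move_arm:
  increments: [2.5,0,-0.5,0,0,2.5,0,-0.5,0,0,2.5,0,-0.5,0,0,2.5,0,-0.5,0,0,2,0,-1,0,0,0,0,0,0,0]

```text
time: 19.57
tool_pos: [0.5364, 0.0965, 0.0031]
tool_rot: [-0.003, 0.874, -0.487, -0.008]
contact_force: [-18.2, 23.9, 17.5]
gripper_width: 0.188
grasp_force: 74.6
```

```bash
python3 -c "
from h import *
delta(.53,.111,.01,-58); prof(150,222)"
```

```text
t 19.57 tcp [0.5364 0.0965 0.0031] head -58.23 tilt 1.02 delta [-15.8  -2.2  -6.6] spin -0.004 F [-18.2  23.9  17.5] w 0.188 gf 74.6
prof [(150, 56), (153, 56), (156, 57), (159, 56), (162, 57), (165, 57), (168, 40), (171, 46), (174, 48), (177, 50), (180, 58), (183, 70), (186, 82), (189, 73), (192, 60), (195, 52), (198, 52), (201, 52), (204, 52), (207, 52), (210, 51), (213, 51), (216, 51), (219, 61)]
```

Emit:
move_arm:
  increments: [0,0,-2.5,0,0,2,0,-1,0,0,2,0,-1,0,0,2,0,-1,0,0,2,0,-1,0,0,2,0,-1,0,0,0,0,0,0,0]

```text
time: 20.2
tool_pos: [0.5417, 0.0876, 0.0105]
tool_rot: [-0.003, 0.874, -0.486, -0.008]
contact_force: [-17.5, 21.0, 17.4]
gripper_width: 0.187
grasp_force: 74.3
```

```bash
python3 -c "
from h import *
delta(.53,.111,.01,-58); prof(150,222)"
```

```text
t 20.2 tcp [0.5417 0.0876 0.0105] head -58.22 tilt 1.0 delta [-26.1  -2.4   0.9] spin -0.004 F [-17.5  21.   17.4] w 0.187 gf 74.3
prof [(150, 56), (153, 56), (156, 56), (159, 56), (162, 57), (165, 56), (168, 44), (171, 47), (174, 49), (177, 53), (180, 65), (183, 79), (186, 78), (189, 65), (192, 53), (195, 52), (198, 52), (201, 52), (204, 52), (207, 52), (210, 52), (213, 52), (216, 55), (219, 65)]
```

Emit:
move_arm:
  increments: [-5,0,-5,0,0,-10,0,-15,0,0,0,0,-20,0,0,0,0,0,0,0,0,0,0,0,0]

```text
time: 20.67
tool_pos: [0.54, 0.093, 0.051]
tool_rot: [-0.001, 0.874, -0.487, 0.001]
contact_force: [-0.9, 0.0, -0.8]
gripper_width: 0.19
grasp_force: 71.8
```

```bash
cat >> h.py <<'E'
def rows(f,p,L,zg=-.0435,th=.006):
    p=np.radians(p); F=192/np.tan(np.radians(f["fov_y"])/2); T=np.linalg.inv(f["T_tool_cam"]); o=[]
    for k in (-1,1):
        v=T@np.array([L*np.cos(p)-k*th*np.sin(p),0,zg-(L*np.sin(p)+k*th*np.cos(p)),1]); n=np.hypot(v[0],v[1]); o.append(v[1]/n*np.arctan2(n,v[2])*F+f["cy"])
    return np.array(o)
E
python3 - <<'E'
from h import *
delta(.53,.111,.01,-58); f=manip.grab_frame("wrist"); im=f["image"]; p=im[:,250:264].mean((1,2)); print([(r,int(p[r])) for r in range(150,222,2)])
for a in (30,35,40,45,50,55,60): print(a,[rows(f,a,L).round(0).tolist() for L in (.038,.043,.048)])
E
```

```text
t 20.67 tcp [0.54  0.093 0.051] head -58.26 tilt 0.19 delta [-20.6  -0.9  40.9] spin -0.004 F [-0.9  0.  -0.8] w 0.19 gf 71.8
[(150, 60), (152, 60), (154, 59), (156, 59), (158, 60), (160, 60), (162, 60), (164, 53), (166, 46), (168, 49), (170, 50), (172, 51), (174, 52), (176, 58), (178, 67), (180, 75), (182, 84), (184, 81), (186, 72), (188, 63), (190, 55), (192, 53), (194, 54), (196, 53), (198, 53), (200, 53), (202, 53), (204, 53), (206, 53), (208, 53), (210, 52), (212, 52), (214, 54), (216, 62), (218, 59), (220, 52)]
30 [[178.0, 199.0], [170.0, 190.0], [161.0, 181.0]]
35 [[183.0, 206.0], [175.0, 198.0], [167.0, 190.0]]
40 [[189.0, 213.0], [182.0, 207.0], [174.0, 200.0]]
45 [[195.0, 222.0], [189.0, 216.0], [182.0, 210.0]]
50 [[202.0, 230.0], [197.0, 226.0], [191.0, 222.0]]
55 [[209.0, 239.0], [205.0, 236.0], [201.0, 234.0]]
60 [[217.0, 247.0], [215.0, 246.0], [212.0, 245.0]]
```

Emit:
move_arm:
  increments: [4,0.5,15,0,0,0,0,15,0,0,0,0,9,0,0,0,0,2,0,0,0,0,2,0,0,0,0,2,0,0,0,0,0,0,0]

```text
time: 21.3
tool_pos: [0.5402, 0.0888, 0.0079]
tool_rot: [0.001, 0.873, -0.487, -0.002]
contact_force: [-16.2, 0.3, 26.5]
gripper_width: 0.189
grasp_force: 76.2
```

```bash
cat >> h.py <<'E'
def look(h=-58):
    delta(.53,.111,.01,h); f=manip.grab_frame("wrist"); p=f["image"][:,250:264].mean((1,2)); print([(r,int(p[r])) for r in range(150,222,2)])
E
python3 -c "
from h import *
look()"
```

```text
t 21.3 tcp [0.5402 0.0888 0.0079] head -58.34 tilt 0.26 delta [-24.2  -3.   -2.1] spin -0.006 F [-16.2   0.3  26.5] w 0.189 gf 76.2
[(150, 57), (152, 57), (154, 57), (156, 57), (158, 57), (160, 57), (162, 57), (164, 57), (166, 57), (168, 41), (170, 45), (172, 47), (174, 48), (176, 50), (178, 51), (180, 56), (182, 64), (184, 72), (186, 81), (188, 80), (190, 70), (192, 61), (194, 53), (196, 51), (198, 51), (200, 51), (202, 51), (204, 51), (206, 51), (208, 51), (210, 51), (212, 51), (214, 51), (216, 51), (218, 60), (220, 59)]
```

Emit:
move_arm:
  increments: [1,0,1,0,0,0,0,1,0,0,0,0,1,0,0,0,0,0,0,0]

```text
time: 21.68
tool_pos: [0.5414, 0.0896, 0.0072]
tool_rot: [-0.0, 0.873, -0.487, -0.002]
contact_force: [-20.2, 4.6, 37.4]
gripper_width: 0.188
grasp_force: 77.9
```

```bash
python3 -c "
from h import *
look()"
```

```text
t 21.68 tcp [0.5414 0.0896 0.0072] head -58.34 tilt 0.23 delta [-24.2  -1.5  -2.8] spin -0.006 F [-20.2   4.6  37.4] w 0.188 gf 77.9
[(150, 56), (152, 56), (154, 56), (156, 56), (158, 56), (160, 56), (162, 56), (164, 56), (166, 56), (168, 55), (170, 40), (172, 46), (174, 47), (176, 48), (178, 50), (180, 51), (182, 56), (184, 63), (186, 71), (188, 79), (190, 78), (192, 68), (194, 59), (196, 52), (198, 50), (200, 51), (202, 50), (204, 50), (206, 50), (208, 50), (210, 50), (212, 50), (214, 50), (216, 50), (218, 51), (220, 61)]
```

Emit:
move_arm:
  increments: [0,0,-4,0,0,-5,0,-3,0,0,-4,0,0,0,0,0,0,4,0,0,0,0,4,0,0,0,0,4,0,0,0,0,2,0,0,0,0,0,0,0]

```text
time: 22.4
tool_pos: [0.5382, 0.0968, -0.0017]
tool_rot: [-0.001, 0.873, -0.487, -0.0]
contact_force: [-11.9, 4.5, 24.7]
gripper_width: 0.19
grasp_force: 79.1
```

```bash
python3 -c "
from h import *
look()"
```

```text
t 22.4 tcp [ 0.5382  0.0968 -0.0017] head -58.35 tilt 0.1 delta [-16.4  -0.5 -11.7] spin -0.006 F [-11.9   4.5  24.7] w 0.19 gf 79.1
[(150, 55), (152, 55), (154, 56), (156, 56), (158, 56), (160, 56), (162, 56), (164, 56), (166, 56), (168, 56), (170, 56), (172, 56), (174, 56), (176, 50), (178, 41), (180, 46), (182, 48), (184, 49), (186, 50), (188, 50), (190, 52), (192, 54), (194, 57), (196, 61), (198, 65), (200, 66), (202, 60), (204, 55), (206, 50), (208, 48), (210, 48), (212, 49), (214, 48), (216, 48), (218, 48), (220, 48)]
```

Emit:
move_arm:
  increments: [0,0,-5,0,0,-5,0,-15,0,0,-10,0,-25,0,0,-10,0,-25,-0.1,0,0,0,0,-0.116,0,0,0,0,-0.116,0,0,0,0,-0.116,0,0,0,0,-0.116,0]

```text
time: 23.12
tool_pos: [0.5227, 0.1168, 0.0628]
tool_rot: [0.0, 0.975, -0.222, -0.001]
contact_force: [-0.5, -0.1, -1.4]
gripper_width: 0.193
grasp_force: 75.0
```

Emit:
move_arm:
  increments: [0,0,0,-0.116,0,0,0,0,-0.116,0,0,0,0,-0.116,0,0,0,0,-0.116,0,0,0,0,-0.116,0,0,0,0,-0.116,0,0,0,0,-0.116,0,0,0,0,-0.13,0]

```text
time: 23.78
tool_pos: [0.5226, 0.1167, 0.0625]
tool_rot: [-0.0, 0.97, 0.242, -0.001]
contact_force: [0.3, -0.4, -0.7]
gripper_width: 0.191
grasp_force: 75.0
```

Run:
```python
from h import *
p=rk(0.05,.041); delta(p[0],p[1],.06,21.3)
f=manip.grab_frame("wrist"); im=f["image"]; p=im[:,250:264].mean((1,2)); print([(r,int(p[r])) for r in range(160,232,2)])
for a in (36,38,40,42,44,46): print(a,[rows(f,a,L).round(0).tolist() for L in (.043,.046,.049)])
# handle lateral centre and base
for r in (200,215,225):
    g=im[r,200:312].mean(1); print(r,[int(v) for v in g[30:85:2]])
```

```text
t 23.78 tcp [0.5226 0.1167 0.0625] head 27.99 tilt 0.17 delta [42.3 89.4  2.3] spin 0.117 F [ 0.3 -0.4 -0.7] w 0.191 gf 75.0
[(160, 110), (162, 112), (164, 114), (166, 116), (168, 118), (170, 121), (172, 123), (174, 46), (176, 41), (178, 44), (180, 45), (182, 46), (184, 46), (186, 47), (188, 50), (190, 55), (192, 59), (194, 63), (196, 65), (198, 60), (200, 54), (202, 47), (204, 44), (206, 44), (208, 44), (210, 44), (212, 44), (214, 44), (216, 44), (218, 43), (220, 43), (222, 44), (224, 53), (226, 44), (228, 43), (230, 51)]
36 [[176.0, 199.0], [171.0, 194.0], [166.0, 189.0]]
38 [[178.0, 203.0], [173.0, 198.0], [169.0, 193.0]]
40 [[181.0, 206.0], [176.0, 202.0], [172.0, 198.0]]
42 [[184.0, 210.0], [179.0, 206.0], [175.0, 202.0]]
44 [[186.0, 214.0], [182.0, 210.0], [178.0, 206.0]]
46 [[189.0, 217.0], [186.0, 214.0], [182.0, 211.0]]
200 [134, 110, 38, 42, 44, 46, 51, 53, 52, 53, 54, 53, 53, 53, 54, 54, 55, 54, 55, 54, 55, 51, 47, 45, 44, 56, 129, 130]
215 [120, 120, 83, 37, 40, 41, 43, 43, 43, 43, 43, 44, 44, 44, 44, 43, 44, 44, 44, 45, 44, 45, 43, 42, 59, 129, 128, 123]
225 [97, 97, 98, 42, 39, 41, 50, 50, 51, 49, 49, 50, 50, 50, 50, 50, 51, 50, 50, 50, 50, 42, 42, 42, 91, 98, 98, 97]
```

Emit:
move_arm:
  increments: [0,0,-15,0.117,0,20,0,0,0,0,30,15,0,0,0,29,20,0,0,0,0,30,0,0,0,0,19,0,0,0,0,0,8,0,0,0,0,0,0,0]

```text
time: 24.5
tool_pos: [0.6259, 0.066, 0.0683]
tool_rot: [-0.001, 0.984, 0.18, -0.002]
contact_force: [-1.6, 0.1, -0.8]
gripper_width: 0.186
grasp_force: 75.1
```

Run:
```python
from h import *
s=manip.state(); print(inrk(s["tool_pos"]).round(4)); p=rk(.0566,.041); delta(p[0],p[1],.039,21.3)
f=manip.grab_frame("wrist"); p=f["image"][:,250:264].mean((1,2)); print([(r,int(p[r])) for r in range(160,232,2)])
for r in (200,220):
    g=f["image"][r,200:312].mean(1); print(r,[int(v) for v in g[30:85:2]])
```

```text
[0.0755 0.0401]
t 24.5 tcp [0.6259 0.066  0.0683] head 20.75 tilt 0.28 delta [-18.7  -0.6  29.4] spin -0.01 F [-1.6  0.1 -0.8] w 0.186 gf 75.1
[(160, 112), (162, 113), (164, 112), (166, 110), (168, 110), (170, 113), (172, 113), (174, 43), (176, 40), (178, 43), (180, 44), (182, 45), (184, 46), (186, 46), (188, 49), (190, 54), (192, 58), (194, 62), (196, 64), (198, 59), (200, 53), (202, 48), (204, 45), (206, 45), (208, 45), (210, 45), (212, 45), (214, 45), (216, 45), (218, 45), (220, 45), (222, 46), (224, 54), (226, 46), (228, 45), (230, 53)]
200 [119, 98, 39, 42, 45, 48, 51, 53, 53, 53, 53, 53, 54, 54, 54, 54, 54, 53, 54, 54, 54, 50, 46, 45, 44, 51, 110, 109]
220 [149, 149, 134, 43, 43, 43, 44, 46, 46, 45, 46, 45, 46, 45, 45, 45, 45, 44, 46, 46, 45, 44, 44, 41, 124, 155, 154, 154]
```

Emit:
move_arm:
  increments: [1,-1,6,-0.01,0,0,0,6,0,0,-8,0,6.5,0,0,-8,0,6.5,0,0,-4,0,3.2,0,0,0,0,0,0,0,0,0,0,0,0]

```text
time: 25.13
tool_pos: [0.6088, 0.0607, 0.0431]
tool_rot: [-0.0, 0.982, 0.187, -0.0]
contact_force: [0.7, 0.6, -0.0]
gripper_width: 0.191
grasp_force: 75.0
```

```bash
cat >> h.py <<'E'
def st(X,z,Y=.041):
    s=manip.state(); print("rackXY",(inrk(s["tool_pos"])*1000).round(1),"g",round(s["tool_pos"][2]*1000+43.5,1)); p=rk(X/1000,Y); delta(p[0],p[1],(z-43.5)/1000,21.3)
    f=manip.grab_frame("wrist"); p=f["image"][:,250:264].mean((1,2)); print([(r,int(p[r])) for r in range(160,232,3)]); return f
E
python3 -c "
from h import *
st(53.6,80.2)"
```

```text
rackXY [57.6 41.5] g 86.6
t 25.13 tcp [0.6088 0.0607 0.0431] head 21.52 tilt 0.03 delta [-4.   0.4  6.4] spin 0.004 F [ 0.7  0.6 -0. ] w 0.191 gf 75.0
[(160, 112), (163, 109), (166, 108), (169, 110), (172, 109), (175, 38), (178, 45), (181, 46), (184, 47), (187, 49), (190, 55), (193, 61), (196, 65), (199, 58), (202, 49), (205, 46), (208, 46), (211, 46), (214, 46), (217, 46), (220, 46), (223, 52), (226, 47), (229, 48)]
```

No contact yet. Continue down the slot axis, gently.

Emit:
move_arm:
  increments: [-2,0,3,0,0,-2,0,3,0,0,0,0,0,0,0]

```text
time: 25.43
tool_pos: [0.6051, 0.0592, 0.0368]
tool_rot: [-0.0, 0.982, 0.187, -0.001]
contact_force: [-1.1, 0.0, -0.2]
gripper_width: 0.19
grasp_force: 75.0
```

Emit:
move_arm:
  increments: [-3,0,2.5,0,0,0,0,0,0,0]

```text
time: 25.6
tool_pos: [0.6026, 0.0581, 0.0344]
tool_rot: [-0.0, 0.982, 0.187, -0.0]
contact_force: [0.9, -0.3, -3.1]
gripper_width: 0.186
grasp_force: 75.0
```

Emit:
move_arm:
  increments: [-3,0,2.5,0,0,0,0,0,0,0]

```text
time: 25.77
tool_pos: [0.6004, 0.0571, 0.0322]
tool_rot: [0.0, 0.982, 0.187, 0.001]
contact_force: [2.3, 0.3, -2.1]
gripper_width: 0.187
grasp_force: 74.9
```

```bash
python3 -c "
from h import *
st(38.3,69)"
```

```text
rackXY [48.4 41.1] g 75.7
t 25.77 tcp [0.6004 0.0571 0.0322] head 21.52 tilt 0.08 delta [-10.2   0.1   6.7] spin 0.004 F [ 2.3  0.3 -2.1] w 0.187 gf 74.9
[(160, 109), (163, 109), (166, 110), (169, 111), (172, 113), (175, 41), (178, 44), (181, 45), (184, 47), (187, 48), (190, 53), (193, 59), (196, 64), (199, 59), (202, 51), (205, 47), (208, 46), (211, 46), (214, 46), (217, 46), (220, 46), (223, 49), (226, 49), (229, 47)]
```

Emit:
move_arm:
  increments: [-3,0,1.5,0,0,0,0,0,0,0]

```text
time: 25.98
tool_pos: [0.599, 0.0564, 0.0314]
tool_rot: [-0.0, 0.982, 0.187, 0.002]
contact_force: [5.4, 1.9, -3.0]
gripper_width: 0.19
grasp_force: 74.9
```

Emit:
move_arm:
  increments: [-3,0,1.5,0,0,0,0,0,0,0]

```text
time: 26.15
tool_pos: [0.5978, 0.0556, 0.0306]
tool_rot: [-0.0, 0.982, 0.186, 0.004]
contact_force: [8.6, 2.3, -5.3]
gripper_width: 0.191
grasp_force: 74.8
```

Emit:
move_arm:
  increments: [-3,0,1.5,0,0,0,0,0,0,0]

```text
time: 26.32
tool_pos: [0.5967, 0.0549, 0.0298]
tool_rot: [-0.0, 0.982, 0.186, 0.007]
contact_force: [12.8, 4.0, -6.4]
gripper_width: 0.189
grasp_force: 74.8
```

```bash
python3 -c "
from h import *
st(38.3,69)"
```

```text
rackXY [44.2 40.4] g 73.3
t 26.32 tcp [0.5967 0.0549 0.0298] head 21.47 tilt 0.75 delta [-5.9 -0.6  4.2] spin 0.003 F [12.8  4.  -6.4] w 0.189 gf 74.8
[(160, 109), (163, 110), (166, 112), (169, 114), (172, 116), (175, 115), (178, 39), (181, 45), (184, 46), (187, 47), (190, 49), (193, 53), (196, 57), (199, 60), (202, 55), (205, 48), (208, 45), (211, 45), (214, 45), (217, 44), (220, 45), (223, 44), (226, 53), (229, 43)]
```

Emit:
move_arm:
  increments: [-3,0,1,0,0,-3,0,1.5,0,0,0,0,0,0,0]

```text
time: 26.62
tool_pos: [0.5894, 0.0522, 0.0269]
tool_rot: [0.0, 0.982, 0.187, 0.004]
contact_force: [8.0, 2.3, -3.9]
gripper_width: 0.188
grasp_force: 73.2
```

Emit:
move_arm:
  increments: [-3,0,1,0,0,-2,0,1.5,0,0,0,0,0,0,0]

```text
time: 26.87
tool_pos: [0.5852, 0.0506, 0.0245]
tool_rot: [-0.0, 0.982, 0.187, 0.005]
contact_force: [8.9, 3.4, -3.5]
gripper_width: 0.188
grasp_force: 72.3
```

```bash
python3 -c "
from h import *
st(38.3,69)"
```

```text
rackXY [31.9 40.6] g 68.0
t 26.87 tcp [0.5852 0.0506 0.0245] head 21.53 tilt 0.55 delta [ 6.4 -0.4 -0.9] spin 0.004 F [ 8.9  3.4 -3.5] w 0.188 gf 72.3
[(160, 118), (163, 118), (166, 117), (169, 118), (172, 206), (175, 217), (178, 220), (181, 39), (184, 48), (187, 49), (190, 50), (193, 51), (196, 51), (199, 53), (202, 54), (205, 54), (208, 49), (211, 45), (214, 44), (217, 43), (220, 43), (223, 43), (226, 44), (229, 47)]
```

Emit:
move_arm:
  increments: [2.5,0,0,0,0,2.5,0,0,0,0,0,0,0,0,0]

```text
time: 27.17
tool_pos: [0.5858, 0.0516, 0.0228]
tool_rot: [-0.0, 0.982, 0.187, -0.001]
contact_force: [-0.2, -0.1, -1.4]
gripper_width: 0.184
grasp_force: 72.3
```

Emit:
move_arm:
  increments: [0,0,0,0,0.3,0,0,0,0,0.35,0,0,0,0,0.35,0,0,0,0,0.35]

```text
time: 27.5
tool_pos: [0.586, 0.0516, 0.023]
tool_rot: [0.0, 0.982, 0.187, -0.0]
contact_force: [-0.4, -0.0, -0.3]
gripper_width: 0.35
grasp_force: 0.0
```

```bash
cat > seat.py <<'E'
from h import *
import sys
# predicted wrist pixels of a seated glass vs seen: tail end centre (lower/upper corners) on slot axis
def check(Y,Lt,n=112.,f=None):
    s=manip.state(); f=manip.grab_frame("wrist"); F=192/np.tan(np.radians(f["fov_y"])/2); T=np.linalg.inv(f["T_tool_cam"])
    def pj(X,Yy,z):
        p=np.r_[rk(X/1000,Yy),z/1000]; q=rot(s["tool_rot"]).T@(p-s["tool_pos"]); v=T@np.r_[q,1]; m=np.hypot(v[0],v[1]); return (v[:2]/m*np.arctan2(m,v[2])*F+[f["cx"],f["cy"]]).round(0).tolist()
    d=np.array([np.cos(np.radians(50)),np.sin(np.radians(50))]); nn=np.array([-d[1],d[0]]); ft=np.array([-2.9,19.9])
    for k in (-6,6):
        c=ft+d*Lt+nn*k; print("seated tail corner",k,pj(c[0],Y,c[1]))
    return f
if __name__=="__main__":
    s=manip.state(); print((inrk(s["tool_pos"])*1000).round(1),s["tool_pos"][2].round(4),s["contact_force"].round(1),s["gripper_width"])
    f=check(.041,112); p=f["image"][:,250:264].mean((1,2)); print([(r,int(p[r])) for r in range(150,240,3)])
E
python3 seat.py
```

```text
[33.  41.2] 0.023 [-0.4 -0.  -0.3] 0.3503154167279529
seated tail corner -6 [259.0, 178.0]
seated tail corner 6 [259.0, 209.0]
[(150, 110), (153, 112), (156, 115), (159, 117), (162, 118), (165, 118), (168, 76), (171, 44), (174, 47), (177, 48), (180, 49), (183, 51), (186, 55), (189, 58), (192, 57), (195, 51), (198, 46), (201, 45), (204, 45), (207, 45), (210, 44), (213, 44), (216, 54), (219, 43), (222, 54), (225, 43), (228, 52), (231, 42), (234, 47), (237, 48)]
```

Emit:
move_arm:
  increments: [3,0,0,0,0.35,0,0,0,0,0.1,0,0,0,0,0,0,0,0,0,0]

```text
time: 27.88
tool_pos: [0.5894, 0.0529, 0.0233]
tool_rot: [-0.0, 0.982, 0.187, 0.0]
contact_force: [0.5, -0.5, 1.4]
gripper_width: 0.19
grasp_force: 59.7
```

Emit:
move_arm:
  increments: [-1.3,0,1.5,0,0,-1.3,0,1.5,0,0,0,0,0,0,0]

```text
time: 28.13
tool_pos: [0.5897, 0.0528, 0.0232]
tool_rot: [-0.0, 0.982, 0.187, 0.004]
contact_force: [1.8, 3.7, 9.6]
gripper_width: 0.187
grasp_force: 60.5
```

Emit:
move_arm:
  increments: [-1.3,0,1.5,0,0,-1.3,0,1.5,0,0,0,0,0,0,0]

```text
time: 28.38
tool_pos: [0.59, 0.0528, 0.0231]
tool_rot: [-0.001, 0.982, 0.187, 0.007]
contact_force: [3.7, 6.8, 15.6]
gripper_width: 0.191
grasp_force: 61.3
```

```bash
python3 seat.py
```

```text
[37.2 40.9] 0.0231 [ 3.7  6.8 15.6] 0.19142071712332112
seated tail corner -6 [258.0, 186.0]
seated tail corner 6 [258.0, 217.0]
[(150, 108), (153, 109), (156, 110), (159, 111), (162, 114), (165, 116), (168, 117), (171, 117), (174, 118), (177, 39), (180, 45), (183, 47), (186, 48), (189, 49), (192, 53), (195, 56), (198, 59), (201, 53), (204, 47), (207, 45), (210, 45), (213, 45), (216, 44), (219, 44), (222, 48), (225, 45), (228, 48), (231, 43), (234, 51), (237, 42)]
```

The spacing of the tail edges gives a pitch of about 41°. The foot is on the floor but forward against the lip, so I need to rotate the glass against the lip top.

Emit:
move_arm:
  increments: [0,0,-3.5,0,0,3,0,-3,0,0,-2,0,-1.5,0,0,-2,0,-1.5,0,0,-2,0,-1.5,0,0,-2,0,-1.5,0,0,0,0,0,0,0]

```text
time: 29.02
tool_pos: [0.581, 0.0495, 0.0292]
tool_rot: [-0.0, 0.982, 0.186, 0.003]
contact_force: [6.9, 3.4, -3.2]
gripper_width: 0.185
grasp_force: 58.7
```

```bash
python3 seat.py
```

```text
[27.6 41.1] 0.0292 [ 6.9  3.4 -3.2] 0.1846890979926497
seated tail corner -6 [259.0, 159.0]
seated tail corner 6 [259.0, 188.0]
[(150, 117), (153, 118), (156, 118), (159, 118), (162, 118), (165, 216), (168, 216), (171, 219), (174, 155), (177, 154), (180, 154), (183, 95), (186, 46), (189, 50), (192, 50), (195, 50), (198, 51), (201, 52), (204, 52), (207, 52), (210, 49), (213, 44), (216, 42), (219, 42), (222, 41), (225, 41), (228, 47), (231, 48), (234, 43), (237, 40)]
```

Emit:
move_arm:
  increments: [-2,0,-1.5,0,0,-2,0,-1.5,0,0,-2,0,-1.5,0,0,-2,0,-1.5,0,0,0,0,0,0,0]

```text
time: 29.48
tool_pos: [0.5724, 0.046, 0.0344]
tool_rot: [-0.0, 0.982, 0.187, 0.001]
contact_force: [6.4, 1.9, -4.7]
gripper_width: 0.186
grasp_force: 58.4
```

```bash
python3 seat.py; python3 -c "
from h import *
f=manip.grab_frame('wrist')
for a in (46,50,54,58,62): print(a,[rows(f,a,L).round(0).tolist() for L in (.043,.048,.053)])"
```

```text
[18.4 41. ] 0.0344 [ 6.4  1.9 -4.7] 0.18596338853402755
seated tail corner -6 [259.0, 134.0]
seated tail corner 6 [259.0, 161.0]
[(150, 184), (153, 219), (156, 218), (159, 222), (162, 155), (165, 155), (168, 154), (171, 154), (174, 154), (177, 155), (180, 154), (183, 149), (186, 81), (189, 154), (192, 159), (195, 50), (198, 46), (201, 48), (204, 50), (207, 52), (210, 54), (213, 57), (216, 58), (219, 54), (222, 50), (225, 45), (228, 39), (231, 38), (234, 48), (237, 47)]
46 [[189.0, 217.0], [183.0, 212.0], [176.0, 206.0]]
50 [[196.0, 225.0], [190.0, 221.0], [184.0, 216.0]]
54 [[203.0, 233.0], [198.0, 230.0], [194.0, 227.0]]
58 [[210.0, 241.0], [207.0, 240.0], [203.0, 238.0]]
62 [[217.0, 249.0], [216.0, 249.0], [214.0, 249.0]]
```

Emit:
move_arm:
  increments: [2,0,-2,0,0,3,0,1.5,0,0,3,0,2,0,0,3,0,2,0,0,3,0,2,0,0,2.5,0,2,0,0,0,0,0,0,0]

```text
time: 30.17
tool_pos: [0.5866, 0.0521, 0.0281]
tool_rot: [-0.0, 0.982, 0.187, -0.002]
contact_force: [-5.1, -0.3, 5.9]
gripper_width: 0.182
grasp_force: 62.0
```

```bash
python3 seat.py
```

```text
[33.8 41.4] 0.0281 [-5.1 -0.3  5.9] 0.18185173234187008
seated tail corner -6 [259.0, 178.0]
seated tail corner 6 [260.0, 207.0]
[(150, 110), (153, 112), (156, 115), (159, 117), (162, 118), (165, 118), (168, 117), (171, 120), (174, 125), (177, 43), (180, 48), (183, 48), (186, 49), (189, 50), (192, 51), (195, 52), (198, 52), (201, 49), (204, 45), (207, 43), (210, 43), (213, 42), (216, 42), (219, 49), (222, 42), (225, 48), (228, 48), (231, 43), (234, 43), (237, 44)]
```

Emit:
move_arm:
  increments: [1,0,1.5,0,0,0,0,1.5,0,0,0,0,0,0,0]

```text
time: 30.47
tool_pos: [0.5875, 0.0521, 0.0273]
tool_rot: [0.0, 0.982, 0.187, -0.002]
contact_force: [-10.9, -1.1, 16.6]
gripper_width: 0.183
grasp_force: 65.3
```

Emit:
move_arm:
  increments: [-1,0,1.5,0,0,-1,0,1.5,0,0,0,0,0,0,0]

```text
time: 30.72
tool_pos: [0.5875, 0.0517, 0.0268]
tool_rot: [0.0, 0.982, 0.187, -0.0]
contact_force: [-11.8, -1.5, 24.0]
gripper_width: 0.188
grasp_force: 66.1
```

```bash
python3 seat.py
```

```text
[34.5 40.8] 0.0268 [-11.8  -1.5  24. ] 0.18763398231281603
seated tail corner -6 [258.0, 180.0]
seated tail corner 6 [258.0, 210.0]
[(150, 110), (153, 111), (156, 114), (159, 116), (162, 118), (165, 118), (168, 117), (171, 120), (174, 45), (177, 46), (180, 48), (183, 49), (186, 50), (189, 51), (192, 52), (195, 53), (198, 53), (201, 49), (204, 45), (207, 45), (210, 44), (213, 44), (216, 44), (219, 52), (222, 44), (225, 49), (228, 48), (231, 42), (234, 46), (237, 50)]
```

Emit:
move_arm:
  increments: [0,0,-3,0,0,0,0,0,0,0.3,0,0,0,0,0.35,0,0,0,0,0.35,0,0,0,0,0.35]

```text
time: 31.18
tool_pos: [0.5864, 0.0518, 0.0243]
tool_rot: [-0.0, 0.982, 0.187, -0.0]
contact_force: [0.0, 0.7, 0.2]
gripper_width: 0.353
grasp_force: 0.0
```

```bash
python3 seat.py
```

```text
[33.5 41.3] 0.0243 [0.  0.7 0.2] 0.352522150108886
seated tail corner -6 [259.0, 178.0]
seated tail corner 6 [259.0, 209.0]
[(150, 110), (153, 111), (156, 114), (159, 116), (162, 117), (165, 117), (168, 117), (171, 117), (174, 201), (177, 217), (180, 213), (183, 42), (186, 48), (189, 50), (192, 50), (195, 51), (198, 52), (201, 52), (204, 53), (207, 51), (210, 46), (213, 44), (216, 43), (219, 43), (222, 42), (225, 50), (228, 42), (231, 46), (234, 51), (237, 47)]
```

Run:
```python
from h import *
import pickle; t,_=pickle.load(open("f0.pkl","rb"))
q=onz(t,np.array([(100,366),(420,183),(560,95)])*.64,0); print(q.round(3),(inrk(q)*1000).round(0))
s=manip.state(); print((inrk(s["tool_pos"])*1000).round(1))
```

```text
[[ 0.468  0.503  0.   ]
 [ 0.794 -0.09   0.   ]
 [ 0.956 -0.357  0.   ]] [[  88.  505.]
 [ 176. -166.]
 [ 229. -473.]]
[33.4 41.3]
```

Emit:
move_arm:
  increments: [0,0,-20,0,0.35,0,0,-40,0,0.4,0,0,-40,0,0.5,0,0,0,0,0.6,5,26,0,0,0.6,5,27,0,0,0.6,6,27,0,0,0.6,0,0,0,0,0.6]

```text
time: 31.9
tool_pos: [0.6328, -0.0204, 0.1248]
tool_rot: [0.001, 0.983, 0.185, 0.001]
contact_force: [0.1, -0.4, 0.8]
gripper_width: 0.597
grasp_force: 0.0
```

```bash
cat > r.py <<'E'
from h import *
from seat import check
s=manip.state(); print((inrk(s["tool_pos"])*1000).round(1),s["tool_pos"][2].round(4),s["contact_force"].round(1),s["gripper_width"],s["grasp_force"],s["time"])
f=check(-.0385,130); im=f["image"]
m=(im.max(2)<75).astype(np.uint8)
for r in (60,80,100,120,140,160,180,200): 
    c=np.where(m[r,200:320])[0]+200; print(r,(c.min(),c.max(),len(c)) if len(c) else None)
p=im[:,250:264].mean((1,2)); print([(r,int(p[r])) for r in range(60,230,5)])
E
python3 r.py
```

```text
[ 50.4 -42.9] 0.1248 [ 0.1 -0.4  0.8] 0.5972726845929228 0.0 31.9
seated tail corner -6 [250.0, 157.0]
seated tail corner 6 [250.0, 173.0]
60 None
80 None
100 None
120 None
140 None
160 (np.int64(241), np.int64(261), 21)
180 (np.int64(240), np.int64(263), 24)
200 (np.int64(242), np.int64(262), 21)
[(60, 117), (65, 118), (70, 124), (75, 128), (80, 117), (85, 126), (90, 131), (95, 127), (100, 130), (105, 131), (110, 120), (115, 118), (120, 112), (125, 111), (130, 117), (135, 120), (140, 121), (145, 118), (150, 117), (155, 124), (160, 53), (165, 52), (170, 56), (175, 50), (180, 49), (185, 51), (190, 56), (195, 51), (200, 60), (205, 50), (210, 107), (215, 154), (220, 166), (225, 183)]
```

Emit:
move_arm:
  increments: [0,0,0,0,0.6,0,0,30,0,0.6,0,0,30,0,0.6,0,0,15,0,0.5,0,0,0,0,0.45]

```text
time: 32.37
tool_pos: [0.6263, -0.0153, 0.0445]
tool_rot: [-0.002, 0.982, 0.187, -0.005]
contact_force: [-1.1, -0.2, -0.7]
gripper_width: 0.448
grasp_force: 0.0
```

```bash
python3 r.py
```

```text
[ 46.3 -35.7] 0.0445 [-1.1 -0.2 -0.7] 0.4484239842846062 0.0 32.3667
seated tail corner -6 [265.0, 180.0]
seated tail corner 6 [265.0, 209.0]
60 None
80 None
100 None
120 None
140 None
160 None
180 None
200 (np.int64(244), np.int64(289), 46)
[(60, 124), (65, 113), (70, 122), (75, 128), (80, 127), (85, 124), (90, 126), (95, 121), (100, 122), (105, 113), (110, 112), (115, 105), (120, 106), (125, 104), (130, 115), (135, 117), (140, 119), (145, 117), (150, 117), (155, 117), (160, 114), (165, 118), (170, 113), (175, 114), (180, 110), (185, 43), (190, 49), (195, 51), (200, 53), (205, 53), (210, 48), (215, 45), (220, 45), (225, 53)]
```

Emit:
move_arm:
  increments: [0,0,5,0,0.45,0,0,0,0,0.45,0,0,0,0,0.45]

```text
time: 32.67
tool_pos: [0.6318, -0.0168, 0.0466]
tool_rot: [0.0, 0.982, 0.187, 0.001]
contact_force: [0.5, -0.6, -0.4]
gripper_width: 0.446
grasp_force: 0.0
```

```bash
python3 r.py | head -3
```

```text
[ 50.9 -39.2] 0.0466 [ 0.5 -0.6 -0.4] 0.4461559423424638 0.0 32.6667
seated tail corner -6 [257.0, 187.0]
seated tail corner 6 [257.0, 216.0]
```

Emit:
move_arm:
  increments: [0,0,4,0,0.45,0,0,4,0,0.45,0,0,0,0,0.3,0,0,0,0,0,0,0,0,0,0,0,0,0,0,0,0,0,0,0,0]

```text
time: 33.3
tool_pos: [0.6303, -0.0169, 0.0366]
tool_rot: [-0.0, 0.982, 0.187, -0.0]
contact_force: [-1.9, -1.4, -0.9]
gripper_width: 0.193
grasp_force: 60.8
```

Emit:
move_arm:
  increments: [3.2,0,-3.8,0,0,5,0,-6,0,0,5,0,-6,0,0,5,0,-6,0,0,3.5,0,-4.2,0,0,0,0,-10,0,0,0,0,-20,0,0,0,0,0,0,0]

```text
time: 33.97
tool_pos: [0.6541, -0.009, 0.098]
tool_rot: [0.001, 0.982, 0.187, 0.004]
contact_force: [0.7, 0.3, 1.0]
gripper_width: 0.188
grasp_force: 60.9
```

```bash
python3 r.py | head -1; python3 -c "
from h import *
f=manip.grab_frame('wrist'); p=f['image'][:,250:264].mean((1,2)); print([(r,int(p[r])) for r in range(150,235,3)])
print([rows(f,a,.048).round(0).tolist() for a in (45,50,55)])"
```

```text
[ 74.4 -40. ] 0.098 [0.7 0.3 1. ] 0.18834211348257707 60.927754640579224 33.9667
[(150, 106), (153, 107), (156, 113), (159, 115), (162, 117), (165, 118), (168, 117), (171, 115), (174, 114), (177, 113), (180, 114), (183, 119), (186, 116), (189, 116), (192, 117), (195, 78), (198, 44), (201, 48), (204, 49), (207, 50), (210, 51), (213, 52), (216, 52), (219, 52), (222, 50), (225, 46), (228, 44), (231, 44), (234, 44)]
[[181.0, 209.0], [190.0, 221.0], [200.0, 233.0]]
```

Emit:
move_arm:
  increments: [0,0,-25,0,0,0,0,-30,0,0,-15.3,-34.2,0,0,0,-15.3,-34.2,0,0,0,-15.3,-34.2,0,0,0,-15.3,-34.2,0,0,0,-15.3,-34.2,0,0,0,-15.3,-34.2,0,0,0]

```text
time: 34.73
tool_pos: [0.488, 0.1492, 0.1465]
tool_rot: [-0.0, 0.982, 0.186, -0.001]
contact_force: [0.2, -0.0, -1.0]
gripper_width: 0.194
grasp_force: 60.9
```

Emit:
move_arm:
  increments: [0,0,20,-0.105,0,0,0,30,-0.105,0,0,0,30,-0.105,0,0,0,25,-0.1,0,0,0,10,0,0,0,0,0,0,0,0,0,0,0,0]

```text
time: 35.32
tool_pos: [0.49, 0.1483, 0.0327]
tool_rot: [-0.0, 0.923, 0.384, -0.0]
contact_force: [0.8, 0.1, -0.6]
gripper_width: 0.192
grasp_force: 60.8
```

```bash
python3 -c "
from h import *
delta(.493,.148,.03,45)
f=manip.grab_frame('wrist'); p=f['image'][:,250:264].mean((1,2)); print([(r,int(p[r])) for r in range(150,235,3)])"
```

```text
t 35.32 tcp [0.49   0.1483 0.0327] head 45.18 tilt 0.06 delta [2.  2.3 2.7] spin 0.003 F [ 0.8  0.1 -0.6] w 0.192 gf 60.8
[(150, 106), (153, 107), (156, 107), (159, 109), (162, 116), (165, 121), (168, 121), (171, 121), (174, 121), (177, 121), (180, 121), (183, 123), (186, 126), (189, 128), (192, 127), (195, 92), (198, 39), (201, 43), (204, 44), (207, 45), (210, 46), (213, 47), (216, 48), (219, 48), (222, 45), (225, 41), (228, 39), (231, 39), (234, 38)]
```

Emit:
move_arm:
  increments: [0,0,10,0,0,6,0,6,0,0,6,0,6,0,0,4,0,6,0,0,4,0,6,0,0,4,0,6,0,0,0,0,0,0,0]

```text
time: 35.95
tool_pos: [0.5126, 0.1679, -0.0032]
tool_rot: [0.0, 0.923, 0.385, 0.005]
contact_force: [1.8, 4.2, 10.1]
gripper_width: 0.191
grasp_force: 62.7
```

Emit:
move_arm:
  increments: [3,0,6,0,0,2,0,6,0,0,2,0,6,0,0,0,0,0,0,0]

```text
time: 36.28
tool_pos: [0.5174, 0.1725, -0.0217]
tool_rot: [0.0, 0.923, 0.385, 0.005]
contact_force: [3.9, 2.9, 7.5]
gripper_width: 0.191
grasp_force: 62.6
```

```bash
python3 -c "
from h import *
delta(.515,.17,-.036,45)
f=manip.grab_frame('wrist'); p=f['image'][:,250:264].mean((1,2)); print([(r,int(p[r])) for r in range(135,220,3)])"
```

```text
t 36.28 tcp [ 0.5174  0.1725 -0.0217] head 45.29 tilt 0.59 delta [-3.6 -0.  14.3] spin 0.005 F [3.9 2.9 7.5] w 0.191 gf 62.6
[(135, 109), (138, 108), (141, 108), (144, 106), (147, 104), (150, 102), (153, 103), (156, 105), (159, 107), (162, 109), (165, 42), (168, 39), (171, 43), (174, 46), (177, 47), (180, 46), (183, 47), (186, 46), (189, 46), (192, 46), (195, 46), (198, 46), (201, 46), (204, 45), (207, 45), (210, 45), (213, 49), (216, 50), (219, 45)]
```

Emit:
move_arm:
  increments: [1,0,5,0,0,0.5,0,5,0,0,0,0,3,0,0,0,0,0,0,0]

```text
time: 36.67
tool_pos: [0.5176, 0.173, -0.0352]
tool_rot: [0.001, 0.923, 0.385, 0.004]
contact_force: [4.0, 2.2, 5.8]
gripper_width: 0.192
grasp_force: 62.6
```

```bash
python3 -c "
from h import *
delta(.515,.17,-.036,45)
f=manip.grab_frame('wrist'); p=f['image'][:,250:264].mean((1,2)); print([(r,int(p[r])) for r in range(135,200,3)])
print([rows(f,a,.05).round(0).tolist() for a in (0,10,20)])"
```

```text
t 36.67 tcp [ 0.5176  0.173  -0.0352] head 45.29 tilt 0.48 delta [-3.9  0.3  0.8] spin 0.005 F [4.  2.2 5.8] w 0.192 gf 62.6
[(135, 111), (138, 110), (141, 110), (144, 110), (147, 108), (150, 106), (153, 104), (156, 104), (159, 105), (162, 47), (165, 40), (168, 45), (171, 48), (174, 49), (177, 51), (180, 50), (183, 50), (186, 50), (189, 50), (192, 50), (195, 49), (198, 49)]
[[142.0, 144.0], [143.0, 151.0], [148.0, 162.0]]
```

Emit:
move_arm:
  increments: [0,0,2,0,0,0,0,0,0,0,0,0,-10,0,0,0,0,-25,0,0,0,0,-40,0,0,0,0,-40,0,0,0,0,-40,0,0,0,0,0,0,0]

```text
time: 37.38
tool_pos: [0.5193, 0.1728, 0.1257]
tool_rot: [0.002, 0.923, 0.385, 0.008]
contact_force: [1.5, 0.7, 0.2]
gripper_width: 0.192
grasp_force: 61.8
```

Run:
```python
from h import *
delta(.4,-.2,.15,0)
f=manip.grab_frame('wrist'); p=f['image'][:,250:264].mean((1,2)); print([(r,int(p[r])) for r in range(135,200,3)])
print([[rows(f,a,L).round(0).tolist() for a in (-15,-10,-5,0,5,10,15)] for L in (.039,.041,.043)])
# wide glass check + disc re-fit in top view
t=manip.grab_frame("top"); im=t["image"][250:300,330:400]; m=(im.min(2)>150).astype(np.uint8)
n,l,st_,c=cv2.connectedComponentsWithStats(m)
for i in range(1,n): 
    if 100<st_[i,4]<600: print("disc",c[i]+[330,250],st_[i],onz(t,c[i]+[330,250],.009))
cv2.imwrite("pics/t9.png",t["image"])
```

```text
t 37.38 tcp [0.5193 0.1728 0.1257] head 45.3 tilt 0.98 delta [-348.5  177.7  -27.5] spin 0.791 F [1.5 0.7 0.2] w 0.192 gf 61.8
[(135, 108), (138, 110), (141, 114), (144, 116), (147, 119), (150, 126), (153, 130), (156, 127), (159, 123), (162, 79), (165, 40), (168, 46), (171, 48), (174, 50), (177, 51), (180, 51), (183, 51), (186, 50), (189, 50), (192, 50), (195, 50), (198, 49)]
[[[166.0, 164.0], [164.0, 165.0], [164.0, 166.0], [164.0, 168.0], [164.0, 171.0], [165.0, 175.0], [167.0, 179.0]], [[162.0, 160.0], [161.0, 160.0], [160.0, 162.0], [160.0, 164.0], [160.0, 167.0], [161.0, 171.0], [163.0, 175.0]], [[158.0, 156.0], [157.0, 156.0], [156.0, 157.0], [156.0, 160.0], [156.0, 162.0], [157.0, 166.0], [159.0, 171.0]]]
disc [353.53113553 273.01465201] [ 15  14  18  19 273] [[ 0.34343233 -0.31519628  0.009     ]]
```

Emit:
move_arm:
  increments: [0,0,-25,0,0,-32,20,0,0,0,-32,20,0,0,0,-32,20,0,0,0,-32,20,0,0,0,-32,20,0,0,0,-32,20,0,0,0,-32,20,0,0,0]

```text
time: 38.15
tool_pos: [0.4528, -0.0872, 0.1373]
tool_rot: [-0.001, 0.923, 0.385, -0.002]
contact_force: [0.3, -0.3, -1.6]
gripper_width: 0.194
grasp_force: 61.8
```

Emit:
move_arm:
  increments: [-32,20,0,0,0,-32,20,0,0,0,0,0,0,0.116,0,0,0,0,0.116,0,0,0,0,0.116,0,0,0,0,0.116,0,0,0,0,0.116,0,0,0,0,0.116,0]

```text
time: 38.82
tool_pos: [0.437, -0.1591, 0.1371]
tool_rot: [-0.001, 0.999, 0.044, -0.002]
contact_force: [-0.2, -0.4, -1.6]
gripper_width: 0.195
grasp_force: 61.7
```

Emit:
move_arm:
  increments: [0,0,0,0.095,0,0,0,0,0,0,0,0,0,0,0]

```text
time: 39.07
tool_pos: [0.4374, -0.1593, 0.1379]
tool_rot: [-0.001, 1.0, 0.001, -0.002]
contact_force: [0.9, 0.2, -1.4]
gripper_width: 0.194
grasp_force: 61.7
```

Run:
```python
from h import *
delta(.407,-.3125,.065,0)
s=manip.state(); f=manip.grab_frame('wrist'); im=f["image"]; cv2.imwrite("pics/w9.png",im)
# predicted disc pixel
F=192/np.tan(np.radians(f["fov_y"])/2); T=np.linalg.inv(f["T_tool_cam"])
q=rot(s["tool_rot"]).T@(np.array([.345,-.3125,.009])-s["tool_pos"]); v=T@np.r_[q,1]; m=np.hypot(v[0],v[1]); print("pred",v[:2]/m*np.arctan2(m,v[2])*F+[f["cx"],f["cy"]])
m=(im.min(2)>150).astype(np.uint8); n,l,S,c=cv2.connectedComponentsWithStats(m)
for i in range(1,n):
    if 300<S[i,4]<6000: print(c[i].round(1),S[i],wonz(f,c[i],s,.009).round(4))
```

```text
t 39.07 tcp [ 0.4374 -0.1593  0.1379] head 0.12 tilt 0.21 delta [-30.5 153.3  72.7] spin 0.002 F [ 0.9  0.2 -1.4] w 0.194 gf 61.7
pred [379.83149721 245.78571838]
[132.3  64.6] [  61    0  130  117 3041] [[ 0.558  -0.0233  0.009 ]]
[381.4 246.9] [ 364  229   36   37 1013] [[ 0.3434 -0.3149  0.009 ]]
[ 18.4 300.9] [   0  260   45   76 1363] [[0.2135 0.2566 0.009 ]]
[  8.4 330.7] [  0 302  25  53 735] [[0.121  0.3382 0.009 ]]
[256.1 308.3] [232 302  49  14 545] [[ 0.2568 -0.1594  0.009 ]]
```

Emit:
move_arm:
  increments: [-7,32,0,0,0,-7,32,0,0,0,-7,32,10,0,0,-6,32,20,0,0,-5,20,20,0,0,0,7.7,15,0,0,0,0,8,0,0,0,0,0,0,0]

```text
time: 39.78
tool_pos: [0.4048, -0.314, 0.0639]
tool_rot: [-0.002, 1.0, -0.0, -0.002]
contact_force: [-0.9, 0.7, -1.5]
gripper_width: 0.197
grasp_force: 61.7
```

Emit:
move_arm:
  increments: [0,0,0,0,0,0,0,0,0,0,0,0,0,0,0]

```text
time: 40.03
tool_pos: [0.4074, -0.3155, 0.0684]
tool_rot: [0.001, 1.0, 0.001, 0.001]
contact_force: [-0.7, -0.9, -1.0]
gripper_width: 0.192
grasp_force: 61.7
```

Run:
```python
from h import *
delta(.4054,-.315,.0645,0)
# where is the lens in top / scene views? dark frame & ring seen around expected lens centre
t=manip.grab_frame("top"); g=manip.grab_frame("scene")
def proj(c,p):
    M=rot(c["rotation"]); v=M.T@(np.array(p)-c["eye"]); F=192/np.tan(np.radians(c["fov_y"])/2); return v[:2]/v[2]*F+[c["cx"],c["cy"]]
for n,c in (("top",t),("scene",g)):
    print(n,[proj(c,p).round(0).tolist() for p in ([.3434,-.315,.109],[.3154,-.315,.109],[.3714,-.315,.109],[.3434,-.287,.109],[.3434,-.315,.009])])
u=proj(t,[.3434,-.315,.109]).astype(int); im=t["image"].max(2); a=im[u[1]-20:u[1]+26:2,u[0]-20:u[0]+22:2]; print(a)
```

```text
t 40.03 tcp [ 0.4074 -0.3155  0.0684] head 0.08 tilt 0.14 delta [-2.  -0.6  3.9] spin 0.001 F [-0.7 -0.9 -1. ] w 0.192 gf 61.7
top [[363.0, 279.0], [364.0, 290.0], [363.0, 268.0], [352.0, 279.0], [353.0, 273.0]]
scene [[370.0, 178.0], [379.0, 184.0], [362.0, 173.0], [363.0, 183.0], [364.0, 206.0]]
[[115  92 147 170 115 114 116 113  70  33  41  58  79  75  85 120 140 113
   50  77 140]
 [125  98 121 135 101 124 100  92  67  36  41  57  74  93 114  96  67  47
   68 129 161]
 [129  95  63  67  64 112  52  40  36  41  52  48  55  58  56  48  50  58
  124 155 160]
 [108  55  48 101 160 171 150  93  48  52  52  49  50  56  52  50  54 112
  153 164 163]
 [ 70  45 134 224 233 177 137 100  57  52  52  59  51  51  48  44  93 152
  158 154 162]
 [ 49 113 229 240 236 105  40  47  52  48  48  47  47  53  59  74 145 158
  159 164 158]
 [ 49 179 237 239 239 116  46  53  55  50  59  56  52  48  71 129 160 159
  159 164 150]
 [ 60 196 237 236 228 106  49  44  46  52  54  49  46  64 120 163 162 163
  160 158 129]
 [ 64 202 238 237 170  58  52  57  55  47  56  55  58 110 156 162 157 162
  162 137  90]

[... 546 characters left out ...]
2  52  55  50  55  78 149 161 159 159 158 169 186 186 222 241
  241 240 242]
 [ 58  57  53  55  58  61  73 134 163 162 162 156 171 226 243 242 242 241
  241 241 241]
 [ 53  57  51  54  49  62 121 158 164 162 164 159 209 241 241 242 242 240
  241 241 240]
 [ 58  57  58  50  55 113 161 156 161 159 159 192 236 239 239 240 241 242
  242 242 242]
 [ 58  51  50  55  99 156 162 165 165 161 187 240 242 238 241 242 242 240
  241 241 242]
 [ 54  48  53  96 163 175 166 165 163 156 208 245 241 240 240 239 241 241
  242 242 241]
 [ 55  58  93 161 175 174 172 167 160 150 181 226 240 241 241 241 242 241
  242 241 241]
 [ 53  90 154 176 177 175 175 173 153 148 163 176 208 239 241 242 240 240
  242 241 241]]
```

Emit:
move_arm:
  increments: [-2,-0.5,3.5,0,0,0,0,0,0,0,0,0,0,0,0,0,0,0,0,0,0,0,0,0,0,0,0,0,0,0,0,0,0,0,0]

```text
time: 40.72
tool_pos: [0.4044, -0.3152, 0.0634]
tool_rot: [0.0, 1.0, -0.0, 0.0]
contact_force: [0.2, 0.4, -1.9]
gripper_width: 0.191
grasp_force: 61.7
```

Run:
```python
from h import *
delta(.4054,-.315,.0645,0)
# wide glass still seated? compare black tail blob of wide glass in top view against the seated prediction; round slot must be empty
t=manip.grab_frame("top")
def proj(c,p):
    M=rot(c["rotation"]); v=M.T@(np.array(p)-c["eye"]); F=192/np.tan(np.radians(c["fov_y"])/2); return v[:2]/v[2]*F+[c["cx"],c["cy"]]
d=np.array([.643,.766])
for x in (70,112): 
    q=np.array([-2.9,19.9])+d*x; print("pred",x,proj(t,np.r_[rk(q[0]/1000,.041),q[1]/1000]).round(1))
im=t["image"][140:215,195:260].max(2); m=(im<70).astype(np.uint8)
n,l,S,c=cv2.connectedComponentsWithStats(m)
for i in range(1,n):
    if S[i,4]>15: print(S[i]+[195,140,0,0,0],c[i].round(1)+[195,140])
print(t["image"][158:186:2,206:232:2].max(2))
```

```text
t 40.72 tcp [ 0.4044 -0.3152  0.0634] head -0.02 tilt 0.0 delta [ 1.  -0.2 -1.1] spin -0.0 F [ 0.2  0.4 -1.9] w 0.191 gf 61.7
pred 70 [217.1 184.3]
pred 112 [211.7 173.6]
[209 173  24  27 217] [218.1 186.1]
[237 174  23  15 201] [248.1 181.1]
[[145 145 143 132 135 135 141 141 133 132 134 134 126]
 [143 142 139 134 139 138 140 131 134 132 129 117 122]
 [136 136 144 140 136 136 129 133 126 117 127 119 118]
 [138 137 138 142 137 138 131 128 122 117 121 124 126]
 [135 138 133 141 136 130 122 125 125 129 124 126 128]
 [136 135 133 129 123 126 122 123 119 123 130 135 128]
 [127 128 125 121 119 118 125 122 126 137 129 136 133]
 [122 114 103  91  88 117 120 128 140 148 136 132 129]
 [119 100  55  47  57  88 132 132 128 130 126 123 121]
 [114  98  55  51  35  59 119 134 123 121 115 127 139]
 [104 106  74  38  39  44  99 133 127 127 147 194 227]
 [108 109  97  51  36  35  68 135 172 205 217 215 220]
 [109 111 115  83  40  43  70 187 224 208 195 165 167]
 [123 124 137 164  90  35  37 127 171 148 123  72 105]]
```

The wide glass's tail is at (211,173) in the top view, where a seated glass should show (211.7,173.6). The right slot is empty, and the round lens is level, steady and over the disc.

```bash
python3 -c "
from plant import manip
print(manip.job_done())"
```

```text
the job is handed in; nothing more can be done
None
```

The job is handed in: the wide magnifier stands released in the empty left slot, and the round one is held level about 10 cm above the disc with its lens centred. I checked its position and level from arm pose and wrist camera only, because the arm blocked the top view, and I did not re-check the bystanders at the end.

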